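# Draw the membrane plate from the staining box and present it

### The arm

A 6-joint arm with a two-finger parallel gripper is mounted at the origin on the work surface. World frame = base frame: x ahead of the robot, y to its left, z up, the work surface at z = 0. Lengths are in m, angles in rad, forces in N, time in s.
With the tool pointing down it reaches from about 0.25 to 0.725 m from the base axis. Payload 4 kg.
Tool frame: the origin (TCP) lies at the very end of the fingers, on their centre line; the grasp point (between the pads) lies 19 mm behind it; z points along the fingers, y is the direction in which the jaws open and shut (so a half turn about z gives the same grasp; the last joint's range is limited). The gripper opens to 85 mm and grips with 20 to 120 N. Pads are 22 mm wide; open, the fingers measure 114 mm over their backs; the gripper's body (76 mm by 85 mm) begins 54 mm behind the grasp point. The pads swing forward as they close: fully open they stand 13 mm farther back than shut.
Start: joints at [0, 0.241, 0.005, 1.335, 0, 1.571], TCP at [0.5, -0, 0.21] pointing down, gripper open.
Joint ranges: [-2.72, 2.72], [-1.05, 1.87], [-1.09, 1.28], [-1.99, 2.15], [-1.42, 1.44], [-3.14, 3.14]. Speed limits (rad/s): [2.79, 2.79, 3.14, 3.14, 3.14, 3.14].

### API

Orientations are given as a unit quaternion [x, y, z, w].
In Python, from workcell import bot gives the robot as it stands.
- The arm moves only by the shell command python3 -m crank 'ROWS'. ROWS is JSON, a list that holds one entry, the list of rows, each a list of 5 numbers: the shift along the tool's x, y, z in mm, then the turn about the tool's z in degrees, then the closure in counts, from 0 (fully open) to 255 (shut). In form: [[[tx, ty, tz, turn, grip], ...]]. A call has 1 to 12 rows; each row shifts and turns the pose as measured when the row begins, along the tool's axes as they then stand; what a row does not reach is not made up. A row lasts 1/8 s, in which the tool goes at most 62.5 mm and 10.7 degrees, less where a joint would pass 70% of its speed; a pose out of reach is approached as far as the arm can. A call is refused whole if a number of a shift passes 62.5 or a number of a turn 10.7, either way. A call with a gripper value outside its range is refused whole. The fingers move at their own pace and stop on an object; the grip force is fixed at half the most. Time passes only in rows, so rows that do not move let the fingers close. It gives the time, the measured TCP pose, the force and the opening at its end, in the units of the state.
- bot.get_obs(): the state, without advancing time (a new reading comes with each control period).
- bot.camera(name): name is "scene" or "side" or "wrist"; returns a dict with "img" (400x640x3 uint8, blue, green, red), "depth" (400x640 float32, m along the optical axis (not along the pixel's ray), 0 where there is no reading), "fx", "fy", "cx", "cy" (pixels), "D" ([k1, k2, p1, p2, k3] as OpenCV has them; the pictures are not rectified), "R" (3x3) and "t" (3): a world point X has camera coordinates R X + t; the wrist camera has in their place "T_tool_cam" (4x4, takes a point from camera to tool coordinates, whose origin is the TCP and whose axes are the flange's). Camera axes: x right, y down, z forward; pixel columns grow to the right and rows downward; lengths in m; the calibration is good to about 2 mm. A picture is of the moment at which its call begins: read the wrist's pose just before it.
- bot.job_done(): hands the job in, once; it reports no verdict.
The state is a dict: "clock": time; "joint_pos": joint angles; "joint_vel": joint speeds; "tau": joint torques, N m; "eef_pos": TCP position; "tool_rot": TCP orientation; "ft_force": force on the tool from outside, world axes, zero at the start; "ft_torque": the same for the moment, N m; "grip_width": finger opening in m.
Only numpy, scipy, OpenCV 4.12 (cv2) and the standard library are available. Lean on these libraries where they do the work, as an engineer would, in place of code of your own. Each camera call takes 0.05 s, during which the arm holds its last target.

### The job

First turn the shaker's speed knob back (anticlockwise) until its white pointer stands at the one long mark on the scale. Then lift the domed flap of the staining box on the shaker all the way back so that it stays open, draw out the plate hidden inside by its tab, and carry it to the flat viewing pad on the bench. Finish while still holding the plate, still and upright over the middle of the pad, with its long lower edge in line with the pad's long side and roughly 80 mm above it; leave the knob on the mark, the flap open and everything else where it stands.

Things in the scene. Friction and masses are not known exactly. Their poses are not given: they have to be found in the camera images.
- shaker: grey shaker, 300 (x) x 360 (y) mm, fixed; origin at the centre of its underside on the bench, x away from the robot. Its low front deck (top 50 mm above the bench) carries the speed knob, 110 mm in front of the origin; behind is the platform with a black mat, mat top 73 mm above the bench, rim 82 mm
- speed_knob (a joint): knob angle in rad, 0 to 4.71, growing clockwise from above. Pointer direction = 135 deg - value, anticlockwise from the shaker's +x (0: towards the robot and left). 10 black marks 30 deg apart; the third, at 1.047, is the long mark (20 mm, others 7 mm), where the pointer must end. Starts 0.6 to 1.4 rad clockwise of it. Stays where it is left (0.03 N m friction)
- knob_grip (a point): point on the knob's vertical axis in its upright black grip bar, where to grip. Bar 14 mm thick, 42 mm long, reaching 13 mm above this point and 16 mm below it, on a disc 46 mm across. A white pointer line runs from the axis along the bar to one end; the point's x axis points along it
- stain_box: white staining box with a domed flap, fixed on the shaker's mat (its left/right place there changes), 100 (x, front to back) x 120 (y) x 60 mm high without the flap, walls and floor 4 mm; origin at the centre of its underside, x to the back (hinge side). The only box with a hinged flap and a lug at its front
- flap (a joint): opening angle of the flap in rad: 0 shut, 1.9 fully open (leaning back against its stop). Free hinge; the flap (100 g) balances near 1.15: released below about 0.95 it falls shut, beyond about 1.35 it falls open to its stop
- flap_hinge (a point): middle of the flap's hinge line, on the rear upper edge of the box, 60 mm above its underside; the hinge runs along the box's y axis. The flap is a hollow dome, 100 x 120 mm and 39 mm high above the box rim when shut
- flap_lug (a point): grip point on the lug standing forward from the flap's lower front edge: flat tab 24 mm wide (box y), 10 mm thick (vertical when shut), 34 mm out from the flap's front face. The point is 22 mm out, centred, 122 mm in front of the hinge and 8 mm above it when shut; moves with the flap. Pinched across its width it pivots between the fingers; it can also be lifted from below
- plate: grey plate standing upright on its long edge in a 9 mm slot in the middle of the staining box, hidden under the flap: 86 mm long (its x, along the box's x), 6 thick (y), 55 high, with a tab on top 30 (x) x 10 (y) x 30 mm high. Origin mid lower edge, z up, 4 mm above the box's underside, so only the tab rises above the rim. About 100 g, loose; lift straight up 65 mm to clear the box
- plate_tab (a point): point in the plate's tab to grip, 72 mm above the plate's lower edge; grip across the 10 mm thickness (along y)
- pad: flat rectangular viewing pad on the bench, grey with a white face, 150 (its x) x 100 (y) x 10 mm high, beside the shaker on its left or right; origin at the centre of its underside. Does not move
- jar: glass jar, 48 mm across, 60 mm high, standing on the shaker's mat beside the staining box; leave alone. Origin at its foot
- closed_box: closed storage box with no lug, loose on the bench on the side of the shaker opposite the pad, 100 x 130 x 75 mm; leave alone. Origin at the centre of its underside
- reagent: glass bottle, 72 mm across, 170 mm high, behind on the left; leave alone. Origin at its foot
- wash: white bottle, 64 mm across, 180 mm high, behind on the right; leave alone. Origin at its foot
- beaker: glass beaker, 68 mm across, 80 mm high, near right; leave alone. Origin at its foot
- pen: grey marker pen lying on the bench near right, 140 mm long, 15 mm thick; leave alone. Origin under its middle
- small_box: closed storage box, 80 x 110 x 60 mm, near left; leave alone. Origin at the centre of its underside
Mind the look-alikes: they are no part of the job. What is shaped like the pad but orange is not meant.

How it is judged:
On the way, in this order (a step that is already met when the one before it is completed fails the run):
1. the knob's pointer stands at the long mark (value of joint speed_knob between 0.897 and 1.197 rad and velocity of joint speed_knob between -0.1 and 0.1 rad/s), for 0.3 s.
2. the flap is lifted right back, the plate still in the box (value of joint flap above 1.4 rad and value of joint speed_knob between 0.897 and 1.197 rad and z of plate in the frame of stain_box below 0.03 m), for 0.2 s.
3. the plate is drawn up out of the box in the fingers (value of joint flap above 1.4 rad and z of plate in the frame of stain_box above 0.062 m and contact force between the fingers and plate above 0.5 N), for 0.2 s.
At the end, for the whole second after the job is handed in: Fingers hold the plate still (<30 mm/s), upright within 0.2 rad, middle within 35 mm of the pad's centre, lower edge 40 to 140 mm above the pad, long edge within 0.26 rad of its long side, clear of the pad; knob within 0.15 rad of the long mark (1.047); flap open beyond 1.4 rad (value of joint speed_knob between 0.897 and 1.197 rad and value of joint flap above 1.4 rad and horizontal distance between plate and pad below 0.035 m and z of plate in the frame of pad between 0.05 and 0.15 m and angle between plate's own z axis and vertical below 0.2 rad and angle between the x axis of plate and the x axis of pad, either way round below 0.26 rad and linear speed of plate below 0.03 m/s and contact force between the fingers and plate above 0.5 N and contact force between plate and pad below 0.01 N); the arm keeps its last pose, push and grip.
It fails at once if something else was pushed or knocked away (more than 40 mm) (distance of any of jar, closed_box, reagent, wash, beaker, pen, small_box from where it was at the start of the episode above 0.04 m).
It fails at once if something standing was tipped over (angle between any of jar, closed_box, reagent, wash, beaker, small_box's own z axis and vertical above 0.6 rad).
It also fails if it takes over 72 s, if anything falls off the work surface, if the arm or the gripper's body presses on something with over 40 N, if the wrist force passes 120 N, or if a joint passes its speed limit or range.

## Working session

There is one attempt and no reset: what is moved stays moved. The work goes in short steps, Python scripts to look and compute and a shell command to move; the robot and the scene stay as the last step left them, time stands still between calls to the robot, and variables do not carry over. Pictures are saved under pics/ and viewed, and the job is handed in when it is done.

```bash
ls; mkdir -p pics
python3 - <<'E'
from workcell import bot
import cv2,numpy as np
print(bot.get_obs())
for n in ["scene","side","wrist"]:
    c=bot.camera(n); cv2.imwrite(f"pics/{n}0.png",c["img"]); np.savez(f"pics/{n}0.npz",**c)
    print(n,{k:(v if np.size(v)<20 else None) for k,v in c.items() if k not in("img","depth")})
E
```

```text
pics
{'clock': 0.0, 'joint_pos': array([1.22728611e-06, 2.41443363e-01, 3.71540856e-03, 1.33516753e+00,
       3.34493046e-05, 1.57079879e+00]), 'joint_vel': array([-0.00160035,  0.0008458 ,  0.00024328,  0.00049726, -0.00180395,
       -0.00195682]), 'tau': array([ 5.50268451e-04, -3.72315860e+01,  2.52406776e+01,  1.67737965e-02,
        2.29149265e-05,  1.14679995e-05]), 'eef_pos': array([4.99330522e-01, 1.14905353e-05, 2.08694443e-01]), 'tool_rot': array([ 0.70710684,  0.70710594, -0.00073034, -0.00075399]), 'ft_force': array([ 0.25350314, -0.49482824,  0.36158209]), 'ft_torque': array([-0.03471265,  0.01900786, -0.05331074]), 'grip_width': 0.0852263027118539}
scene {'fx': 391.51344252332234, 'fy': 391.51344252332234, 'cx': 323.1100400934162, 'cy': 198.84535723872168, 'D': array([-0.04714909,  0.        ,  0.        ,  0.        ,  0.        ]), 'R': array([[ 0.66042552,  0.75074837,  0.01466375],
       [ 0.42490187, -0.35753801, -0.83163993],
       [-0.61910947,  0.55546688, -0.55512161]]), 't': array([-0.29977351, -0.12323478,  1.44257869])}
side {'fx': 507.17638149751207, 'f
[... 199 characters left out ...]
5744],
       [-0.21929909, -0.70554937, -0.67387535],
       [ 0.20886965,  0.64072497, -0.73881323]]), 't': array([-0.45306138,  0.16430592,  1.39192515])}
wrist {'fx': 327.6760633773399, 'fy': 327.6760633773399, 'cx': 321.53857616123605, 'cy': 199.6976170997973, 'D': array([-0.06417041,  0.        ,  0.        ,  0.        ,  0.        ]), 'T_tool_cam': array([[-6.76358522e-04, -9.49996257e-01, -3.12260554e-01,
         7.93124612e-02],
       [ 9.99999056e-01, -1.01612067e-03,  9.25358465e-04,
         1.07195911e-04],
       [-1.19638148e-03, -3.12259633e-01,  9.49996048e-01,
        -1.64212710e-01],
       [ 0.00000000e+00,  0.00000000e+00,  0.00000000e+00,
         1.00000000e+00]])}
```

View pics/scene0.png

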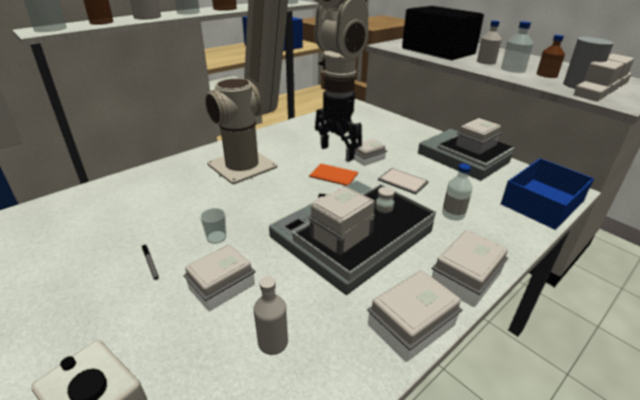

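View pics/side0.png

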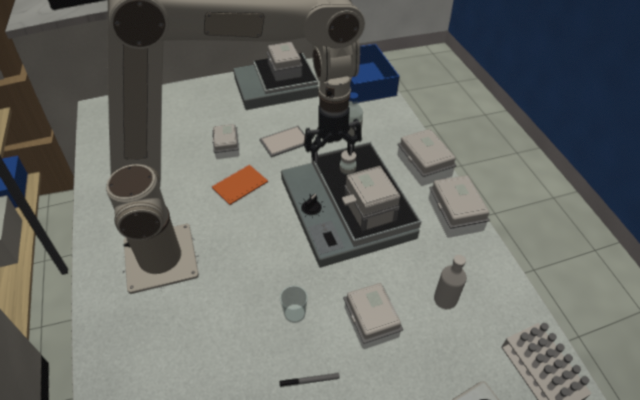

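View pics/wrist0.png

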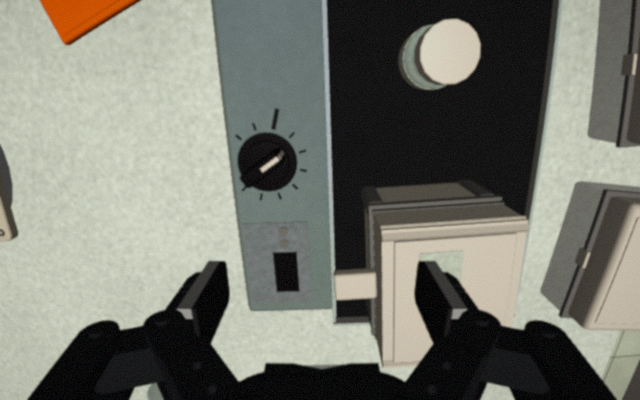

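The wrist view shows the knob at (268,162), with the long mark at (276,118). The box with the lug is at (450,270), its lug at (355,285), and the jar is at (447,52).

- **Could pass for the pad:** the white-faced slab at side (287,141) / scene (403,180), or the orange slab at side (240,184). The white-faced one fits the description.
- **Could pass for the staining box:** the closed boxes at side (372,312), (427,152) and (460,200), and the second shaker's box at (283,57). Only the one at (372,190) has a lug and stands on the shaker with the knob.

Next I measure these.

```bash
cat > h.py <<'E'
import numpy as np,cv2
from scipy.spatial.transform import Rotation as Ro
def Tool(o):
    T=np.eye(4);T[:3,:3]=Ro.from_quat(o["tool_rot"]).as_matrix();T[:3,3]=o["eef_pos"];return T
def camT(c,o=None):
    if "T_tool_cam" in c: return Tool(o)@c["T_tool_cam"]
    T=np.eye(4);T[:3,:3]=c["R"].T;T[:3,3]=-c["R"].T@c["t"];return T
def K(c): return np.array([[c["fx"],0,c["cx"]],[0,c["fy"],c["cy"]],[0,0,1.]])
def rays(c,px): 
    p=cv2.undistortPoints(np.array(px,float).reshape(-1,1,2),K(c),c["D"]).reshape(-1,2)
    return np.c_[p,np.ones(len(p))]
def onz(c,px,z,o=None):
    T=camT(c,o);r=rays(c,px)@T[:3,:3].T;s=(z-T[2,3])/r[:,2]
    return T[:3,3]+r*s[:,None]
def bydepth(c,px,o=None):
    T=camT(c,o);r=rays(c,px);d=np.array([c["depth"][int(round(v)),int(round(u))] for u,v in px])
    return (r*d[:,None])@T[:3,:3].T+T[:3,3]
def cloud(c,o=None):
    T=camT(c,o);h,w=c["depth"].shape;uv=np.stack(np.meshgrid(np.arange(w),np.arange(h)),-1).reshape(-1,2)
    return ((rays(c,uv)*c["depth"].reshape(-1,1))@T[:3,:3].T+T[:3,3]).reshape(h,w,3)
E
python3 - <<'E'
from h import *
from workcell import bot
o=bot.get_obs();np.set_printoptions(precision=4,suppress=True)
L=lambda n:{k:v for k,v in np.load(f"pics/{n}0.npz").items()}
w=L("wrist");s=L("side");sc=L("scene")
P=[(268,162),(268,225),(276,118),(450,52),(355,285),(450,330),(382,222),(528,218),(382,362),(520,350),(240,200),(315,60),(345,150)]
print(np.c_[P,bydepth(w,P,o)])
# pad
for n,c in(("side",s),("scene",sc)):
    C=cloud(c);z=C[...,2]
    g=c["img"].astype(int)
    print(n,[ (p,C[p[1],p[0]]) for p in ([(287,141),(240,184)] if n=="side" else [(403,180),(335,174)])])
for n,c,box in(("w",w,None),):
    big=cv2.resize(c["img"][80:340,200:560],None,fx=2.2,fy=2.2,interpolation=cv2.INTER_CUBIC);cv2.imwrite("pics/w0c.png",big)
big=cv2.resize(s["img"][90:230,200:340],None,fx=4,fy=4,interpolation=cv2.INTER_CUBIC);cv2.imwrite("pics/s0c.png",big)
big=cv2.resize(sc["img"][130:230,300:450],None,fx=5,fy=5,interpolation=cv2.INTER_CUBIC);cv2.imwrite("pics/sc0c.png",big)
E
```

```text
[[268.     162.       0.4524   0.0209   0.0886]
 [268.     225.       0.4427  -0.0549   0.051 ]
 [276.     118.       0.4561   0.0562   0.052 ]
 [450.      52.       0.5878   0.107    0.1333]
 [355.     285.       0.5264  -0.0666   0.1471]
 [450.     330.       0.5385   0.0117   0.2934]
 [382.     222.       0.5423  -0.0074   0.1596]
 [528.     218.       0.7031  -0.036    0.0803]
 [382.     362.       0.5474  -0.1216   0.1721]
 [520.     350.       0.5599   0.0063   0.2968]
 [240.     200.       0.4145  -0.0274   0.0494]
 [315.      60.       0.4938   0.1083   0.0511]
 [345.     150.       0.5213   0.0288   0.073 ]]
side [((287, 141), array([0.4627, 0.357 , 0.0094])), ((240, 184), array([0.2709, 0.2056, 0.0088]))]
scene [((403, 180), array([0.4635, 0.3583, 0.0127])), ((335, 174), array([0.2801, 0.2085, 0.0106]))]
```

View pics/w0c.png

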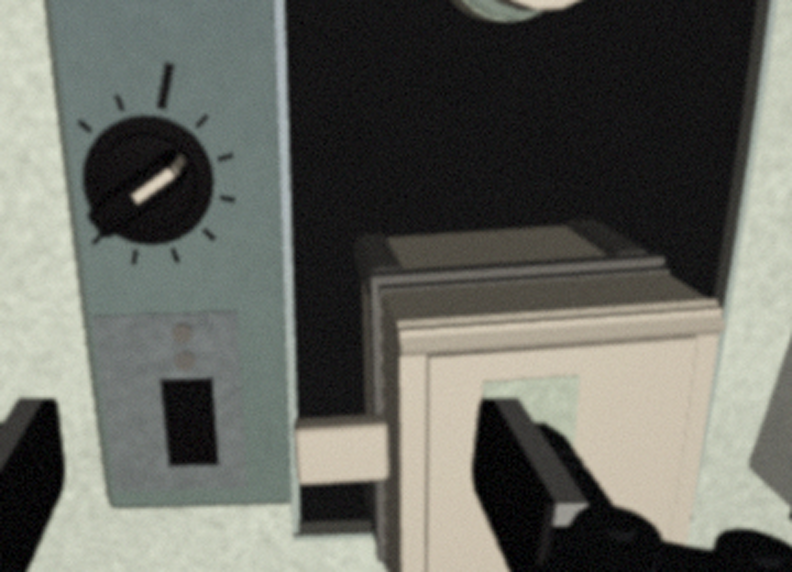

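View pics/sc0c.png

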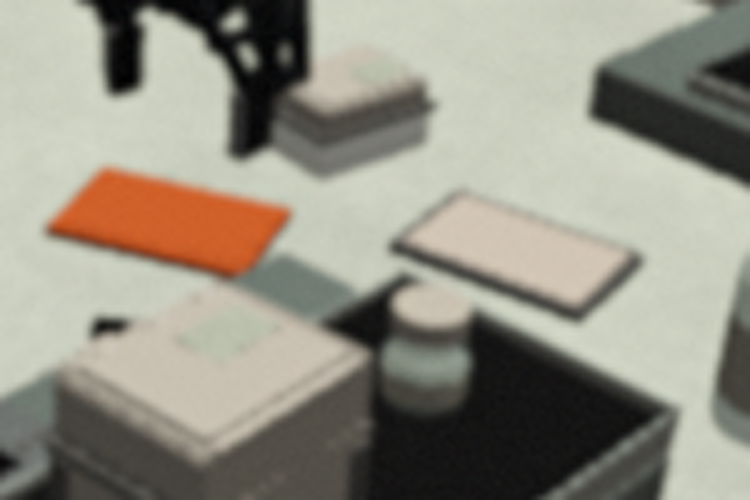

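View pics/s0c.png

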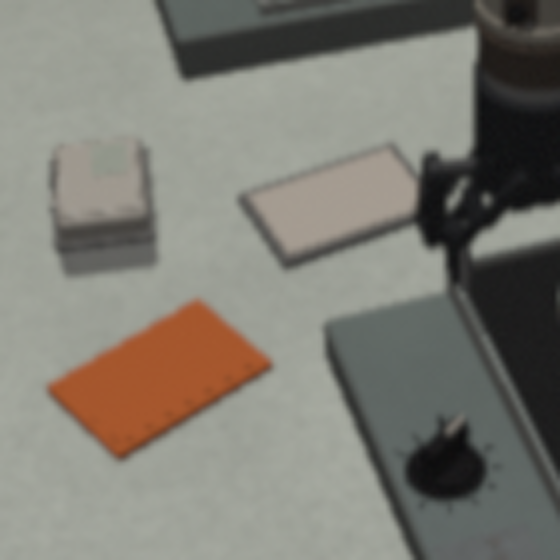

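Run:
```python
from h import *
from scipy.optimize import least_squares
from workcell import bot
o=bot.get_obs();np.set_printoptions(precision=4,suppress=True)
L=lambda n:{k:v for k,v in np.load(f"pics/{n}0.npz").items()}
w=L("wrist");s=L("side");sc=L("scene")
f=lambda x,y:(200+x/2.2,80+y/2.2)
m=[(85,127),(119,103),(202,120),(226,156),(228,199),(209,234),(175,255),(135,256),(101,237)]
k=np.array([0,1,3,4,5,6,7,8,9])
Q=onz(w,[f(*p) for p in m],0.05,o)[:,:2]
def res(p):
    a=np.radians(135-30*k)+p[3]
    return (Q-(p[:2]+p[2]*np.c_[np.cos(a),np.sin(a)])).ravel()
r=least_squares(res,[0.45,0.02,0.03,0]);print("knob",r.x,"yawdeg",np.degrees(r.x[3]),np.abs(r.fun).max())
lm=onz(w,[f(163,106),f(169,65)],0.05,o)[:,:2]-r.x[:2];print("long mark dir",np.degrees(np.arctan2(lm[:,1],lm[:,0])))
print("disc",onz(w,[f(149,180)],0.06,o))
pt=onz(w,[f(136,199),f(177,167)],0.0886,o);d=pt[1]-pt[0];print("pointer",pt,np.degrees(np.arctan2(d[1],d[0])))
# knob bar from cloud
C=cloud(w,o);sub=C[130:200,230:310].reshape(-1,3);b=sub[(sub[:,2]>.080)&(sub[:,2]<.1)];print("bar",len(b),b.mean(0),b.min(0),b.max(0))
q=b[:,:2]-b[:,:2].mean(0);u,sv,vt=np.linalg.svd(q);print(vt[0],np.degrees(np.arctan2(*vt[0][::-1])),np.ptp(q@vt.T,axis=0))
# shaker edges
e=bydepth(w,[(240,225),(222,60),(247,300)],o);print(e)
# pad
g=lambda x,y:(300+x/5,130+y/5)
pc=onz(sc,[g(462,193),g(640,258),g(578,312),g(398,243)],0.010);print("pad",pc[:,:2],pc.mean(0))
ln=lambda a,b:(np.linalg.norm(pc[a]-pc[b]),np.degrees(np.arctan2(*(pc[b]-pc[a])[1::-1])))
print(ln(0,1),ln(1,2),ln(3,2),ln(0,3))
g=lambda x,y:(200+x/4,90+y/4)
pc=onz(s,[g(243,197),g(392,147),g(288,260)],0.010);print("pad side",pc)
print(ln(0,1),ln(0,2), (pc[1]+pc[2])/2)
# box: depth clusters
M=(C[...,2]>.13)&(C[...,2]<.2);v=C[M];
import itertools
for z0 in np.arange(.12,.2,.005):
    print(round(z0,3),((C[...,2]>z0)&(C[...,2]<z0+.005)).sum())
```

```text
knob [0.4456 0.0127 0.0368 0.0426] yawdeg 2.439535816318532 0.0011419880235570279
long mark dir [76.6824 77.5599]
disc [[0.4474 0.0152 0.06  ]]
pointer [[0.4465 0.0132 0.0886]
 [0.4637 0.0263 0.0886]] 37.25180191037517
bar 733 [0.4457 0.0145 0.0878] [ 0.425  -0.0028  0.08  ] [0.4645 0.0295 0.0905]
[-0.8148 -0.5798] -144.56457791238114 [0.0424 0.0142]
[[ 0.4122 -0.0556  0.0492]
 [ 0.4078  0.1092  0.0505]
 [ 0.3987 -0.1866 -0.0015]]
pad [[0.3844 0.3961]
 [0.5236 0.4208]
 [0.5386 0.3316]
 [0.4022 0.3067]] [0.4622 0.3638 0.01  ]
(np.float64(0.14133146992529602), np.float64(10.0677115158484)) (np.float64(0.09041728088157265), np.float64(-80.42684580022556)) (np.float64(0.13869514851037093), np.float64(10.34897168878998)) (np.float64(0.09111368981276612), np.float64(-78.7641079492478))
pad side [[0.3797 0.3917 0.01  ]
 [0.5183 0.4177 0.01  ]
 [0.3976 0.3036 0.01  ]]
(np.float64(0.14106196759967563), np.float64(10.60355952769027)) (np.float64(0.08989596295593295), np.float64(-78.5336894163237)) [0.458  0.3606 0.01  ]
0.12 202
0.125 470
0.13 4155
0.135 617
0.14 557
0.145 1526
0.15 479
0.155 503
0.16 533
0.165 479
0.17 4874
0.175 7896
0.18 0
0.185 0
0.19 0
0.195 0
0.2 0
```

Run:
```python
from h import *
from workcell import bot
o=bot.get_obs();np.set_printoptions(precision=4,suppress=True)
L=lambda n:{k:v for k,v in np.load(f"pics/{n}0.npz").items()}
w=L("wrist");s=L("side");sc=L("scene")
C=cloud(w,o)
def region(C,z0,z1,x,y):
    return (C[...,2]>z0)&(C[...,2]<z1)&(C[...,0]>x[0])&(C[...,0]<x[1])&(C[...,1]>y[0])&(C[...,1]<y[1])
m=region(C,.142,.150,(.50,.56),(-.12,0));v=C[m]
print("lug",len(v),v.mean(0),np.percentile(v,[1,50,99],axis=0))
m=m.astype(np.uint8); r=cv2.minAreaRect(v[:,:2].astype(np.float32)*1000);print(r)
m=region(C,.166,.179,(.50,.75),(-.2,.05));v=C[m];print("top",len(v),np.percentile(v,[0.5,50,99.5],axis=0))
for n,c in(("side",s),("scene",sc)):
    D=cloud(c);m=region(D,.166,.179,(.50,.75),(-.2,.05));v=D[m];print(n,len(v),np.median(v[:,2]));print(cv2.minAreaRect(v[:,:2].astype(np.float32)*1000))
    m=region(D,.139,.150,(.48,.54),(-.12,0));v=D[m];print("lug",len(v),v.mean(0) if len(v) else 0)
# pixel edges of top: left edge line & top edge at z=.172
f=lambda x,y:(200+x/2.2,80+y/2.2)
e=onz(w,[f(400,323),f(406,570),f(718,302)],.170,o);print(e)
l=onz(w,[f(297,419),f(297,485),f(387,415),f(388,479)],.146,o);print("lug corners",l)
```

```text
lug 1452 [ 0.5301 -0.0615  0.1464] [[ 0.51   -0.1103  0.1422]
 [ 0.5304 -0.0652  0.1466]
 [ 0.5569 -0.0064  0.1497]]
((531.490966796875, -60.144229888916016), (113.83882904052734, 43.869728088378906), 83.58109283447266)
top 13193 [[ 0.5406 -0.1239  0.168 ]
 [ 0.5816 -0.0352  0.1754]
 [ 0.643  -0.0011  0.1773]]
side 1239 0.17534639763024817
((593.1898193359375, -64.80841827392578), (103.60774230957031, 125.62552642822266), 4.019562244415283)
lug 95 [ 0.5237 -0.0685  0.146 ]
scene 1318 0.1760198209176394
((593.5093383789062, -62.849761962890625), (104.52854919433594, 122.68474578857422), 4.35028600692749)
lug 12 [ 0.5128 -0.0698  0.147 ]
[[ 0.5403 -0.0067  0.17  ]
 [ 0.5483 -0.1007  0.17  ]
 [ 0.6395 -0.0001  0.17  ]]
lug corners [[ 0.5103 -0.054   0.146 ]
 [ 0.5107 -0.082   0.146 ]
 [ 0.5425 -0.0525  0.146 ]
 [ 0.5444 -0.0796  0.146 ]]
```

Measured so far:

| Item | Position (m) | Angle or other |
|---|---|---|
| Knob axis | (0.446, 0.0135) | pointer at about 36°, target about 78° |
| Lug | (0.521, -0.069, 0.141) | – |
| Box centre | (0.593, -0.064) | yaw about 4° |
| Pad centre | (0.460, 0.362) | yaw about 10° |

The heights and sizes match the description. First I move above the knob and line up with its bar.

```bash
python3 -m crank '[[[13.5,-53.7,0,0,120],[0,0,0,9,120],[0,0,0,9,120],[0,0,0,9,120],[0,0,0,9,120],[0,0,0,9,120],[0,0,0,9,120],[0,0,40,0,120],[0,0,0,0,120]]]'
cat > st.py <<'E'
from h import *
from workcell import bot
def st():
    o=bot.get_obs();T=Tool(o);np.set_printoptions(precision=4,suppress=True)
    print("t",o["clock"],"pos",o["eef_pos"],"ytool",np.degrees(np.arctan2(T[1,1],T[0,1])).round(2),"z",T[:3,2],"w",o["grip_width"],"F",o["ft_force"].round(1))
    return o,T
def to(T,x,y,z):
    return (T[:3,:3].T@(np.array([x,y,z])-T[:3,3])*1000).round(1)
E
python3 - <<'E'
from st import *
o,T=st();print(to(T,.4456,.0135,.064))
c=bot.camera("wrist");cv2.imwrite("pics/w1.png",c["img"])
E
```

```text
clock: 1.27
eef_pos: [0.4391, 0.0139, 0.1636]
tool_rot: [0.956, 0.294, -0.006, -0.002]
ft_force: [-1.2, -0.0, -0.3]
grip_width: 0.0448
t 1.275 pos [0.4391 0.0139 0.1636] ytool -55.83 z [-0.0134 -0.0002 -0.9999] w 0.04480790456788867 F [-1.2 -0.  -0.3]
[ 6.2  4.7 99.5]
```

View pics/w1.png

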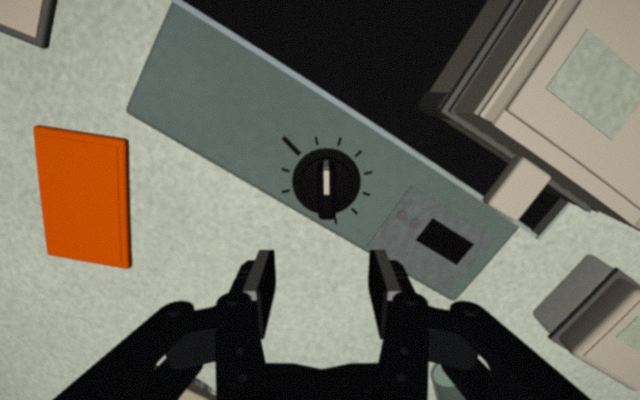

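Run:
```python
from st import *
o,T=st()
c=bot.camera("wrist");C=cloud(c,o)
e=onz(c,[(128,110),(455,299),(173,3),(516,224)],0.05,o);print(e)
for a,b in((0,1),(2,3)):
    d=e[a]-e[b];print("front edge normal yaw",np.degrees(np.arctan2(d[1],d[0]))-90,np.linalg.norm(d))
sub=C[140:225,285:370].reshape(-1,3);b=sub[(sub[:,2]>.082)&(sub[:,2]<.1)]
r=cv2.minAreaRect(b[:,:2].astype(np.float32)*1000);print(r,b[:,2].max(),np.median(b[:,2]))
q=b[:,:2]-b[:,:2].mean(0);u,sv,vt=np.linalg.svd(q);print(b.mean(0),np.degrees(np.arctan2(*vt[0][::-1])))
p=onz(c,[(326,193),(326,160)],.0886,o);d=p[1]-p[0];print(p,np.degrees(np.arctan2(d[1],d[0])))
l=onz(c,[(298,153),(284,137)],.05,o);print(l)
print(to(T,*r[0],64000)*0, to(T,r[0][0]/1000,r[0][1]/1000,.064))
```

```text
t 1.325 pos [0.4412 0.014  0.1657] ytool -55.82 z [-0.0086 -0.     -1.    ] w 0.045031315938948956 F [0.7 0.2 1.4]
[[ 0.405   0.1872  0.05  ]
 [ 0.419  -0.1657  0.05  ]
 [ 0.4992  0.1919  0.05  ]
 [ 0.514  -0.1588  0.05  ]]
front edge normal yaw 2.2650675177685713 0.3531755620542477
front edge normal yaw 2.406407751628109 0.3509742867779377
((445.29913330078125, 13.719966888427734), (41.608673095703125, 13.90220832824707), 34.72657775878906) 0.09040895368100421 0.0880792840134719
[0.4464 0.0142 0.0879] -144.69483003818615
[[0.4481 0.0139 0.0886]
 [0.4693 0.0284 0.0886]] 34.377549994344925
[[0.4545 0.047  0.05  ]
 [0.4594 0.0643 0.05  ]]
[-0. -0. -0.] [  4.    3.  101.6]
```

```bash
python3 -m crank '[[[4,3,35,0,120],[0,0,35,0,120],[0,0,20,0,120],[0,0,0,0,120]]]'
python3 - <<'E'
from st import *
o,T=st();print(to(T,.4455,.0137,.064))
E
```

```text
clock: 1.88
eef_pos: [0.4547, 0.014, 0.0821]
tool_rot: [0.956, 0.294, 0.004, 0.001]
ft_force: [-0.2, -0.5, 0.4]
grip_width: 0.0453
t 1.875 pos [0.4547 0.014  0.0821] ytool -55.8 z [ 0.009   0.0005 -1.    ] w 0.045269340006351244 F [-0.2 -0.5  0.4]
[-7.9 -5.  18. ]
```

```bash
python3 -m crank '[[[-7.9,-5,8,0,120],[0,0,0,0,120]]]'
python3 - <<'E'
from st import *
o,T=st();print(to(T,.4455,.0137,.064))
E
```

```text
clock: 2.12
eef_pos: [0.447, 0.0137, 0.0763]
tool_rot: [0.956, 0.294, 0.006, 0.002]
ft_force: [-0.1, 0.3, 0.5]
grip_width: 0.0451
t 2.125 pos [0.447  0.0137 0.0763] ytool -55.79 z [ 0.0134  0.0006 -0.9999] w 0.04509127532315817 F [-0.1  0.3  0.5]
[-1.4 -0.9 12.3]
```

```bash
python3 -m crank '[[[-1.4,-0.9,11,0,120],[0,0,1,0,120],[0,0,0,0,120]]]'
python3 - <<'E'
from st import *
o,T=st();print(to(T,.4455,.0137,.064))
c=bot.camera("wrist");cv2.imwrite("pics/w2.png",c["img"])
E
```

```text
clock: 2.5
eef_pos: [0.4466, 0.0137, 0.0649]
tool_rot: [0.956, 0.294, 0.008, 0.002]
ft_force: [0.6, 1.0, -0.3]
grip_width: 0.0451
t 2.5 pos [0.4466 0.0137 0.0649] ytool -55.79 z [ 0.0167  0.0008 -0.9999] w 0.045117328991077336 F [ 0.6  1.  -0.3]
[-1.  -0.6  0.9]
```

View pics/w2.png

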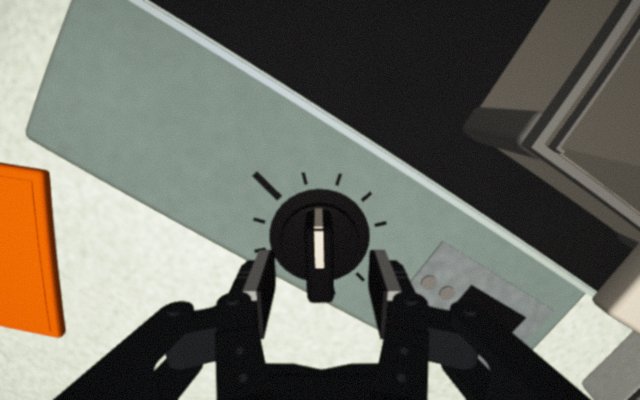

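The bar at (320,250) is centred between the pads, so I close and turn 42° anticlockwise.

```bash
python3 -m crank '[[[0,0,0,0,255],[0,0,0,0,255],[0,0,0,0,255],[0,0,0,0,255],[0,0,0,-9,255],[0,0,0,-9,255],[0,0,0,-9,255],[0,0,0,-9,255],[0,0,0,-4,255],[0,0,0,0,255]]]'
python3 - <<'E'
from st import *
o,T=st();print(to(T,.4455,.0137,.064))
E
```

```text
clock: 3.8
eef_pos: [0.4451, 0.0155, 0.0653]
tool_rot: [0.791, 0.612, 0.007, 0.002]
ft_force: [-0.5, 0.6, 1.1]
grip_width: 0.0095
t 3.8 pos [0.4451 0.0155 0.0653] ytool -14.49 z [ 0.0138  0.0051 -0.9999] w 0.009487326490936608 F [-0.5  0.6  1.1]
[-1.6  0.8  1.3]
```

```bash
python3 -m crank '[[[0,0,0,-2,255],[0,0,0,0,255],[0,0,0,0,255]]]'
python3 - <<'E'
from st import *
o,T=st()
c=bot.camera("wrist");cv2.imwrite("pics/w3.png",c["img"])
E
```

```text
clock: 4.18
eef_pos: [0.445, 0.0155, 0.0653]
tool_rot: [0.78, 0.626, 0.007, 0.002]
ft_force: [-1.1, -0.2, 1.4]
grip_width: 0.01
t 4.175 pos [0.445  0.0155 0.0653] ytool -12.47 z [ 0.0137  0.0052 -0.9999] w 0.009979521427045791 F [-1.1 -0.2  1.4]
```

View pics/w3.png

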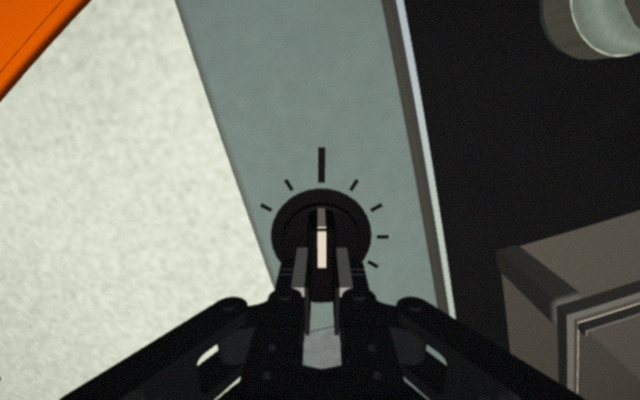

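The white pointer (322,250) lines up with the long mark (322,165). I hold briefly, release and lift.

```bash
python3 -m crank '[[[0,0,0,0,255],[0,0,0,0,255],[0,0,0,0,120],[0,0,0,0,120],[0,0,0,0,120],[0,0,-30,0,120],[0,0,-40,0,120],[0,0,-40,0,60],[0,0,-40,0,60],[0,0,0,0,60]]]'
python3 - <<'E'
from st import *
o,T=st();print(o["joint_pos"])
c=bot.camera("wrist");cv2.imwrite("pics/w4.png",c["img"]);np.savez("pics/w4.npz",o=np.r_[o["eef_pos"],o["tool_rot"]],**c)
E
```

```text
clock: 5.48
eef_pos: [0.4432, 0.0141, 0.2192]
tool_rot: [0.78, 0.626, 0.006, 0.003]
ft_force: [0.3, 0.7, -0.0]
grip_width: 0.0652
t 5.475 pos [0.4432 0.0141 0.2192] ytool -12.51 z [ 0.0136  0.0036 -0.9999] w 0.06516468495212688 F [ 0.3  0.7 -0. ]
[ 0.0295  0.1126 -0.1269  1.3176  0.0032  1.8187]
```

View pics/w4.png

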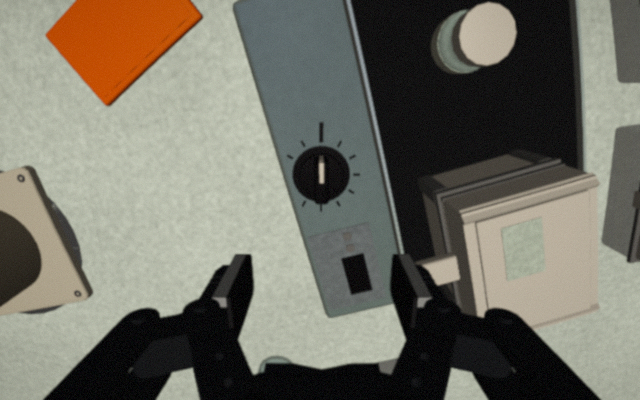

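```bash
python3 -m crank '[[[-32,47,-15,0,60],[-32,47,-15,0,60]]]';python3 -m crank '[[[0,0,0,-10,60],[0,0,0,-10,60],[0,0,0,-10,60],[0,0,0,-10,60],[0,0,0,-10,60],[0,0,0,-10,60],[0,0,0,-10,60],[0,0,0,-10,60],[0,0,0,-10,60],[0,0,0,-10,60],[0,0,0,-5.5,60],[0,0,0,0,60]]]'
python3 - <<'E'
from st import *
o,T=st();print(o["joint_pos"])
c=bot.camera("wrist");cv2.imwrite("pics/w5.png",c["img"]);np.savez("pics/w5.npz",o=np.r_[o["eef_pos"],o["tool_rot"]],**c)
print(to(T,.521,-.068,.14))
E
```

```text
clock: 5.78
eef_pos: [0.5159, -0.0674, 0.2439]
tool_rot: [0.778, 0.628, 0.002, -0.002]
ft_force: [1.5, 0.5, 0.1]
grip_width: 0.0657
clock: 7.28
eef_pos: [0.5077, -0.0701, 0.2188]
tool_rot: [-0.057, 0.998, 0.006, -0.02]
ft_force: [0.8, -0.2, 0.2]
grip_width: 0.0654
t 7.275 pos [ 0.5077 -0.0701  0.2188] ytool 96.5 z [-0.0408  0.0098 -0.9991] w 0.0654253981075498 F [ 0.8 -0.2  0.2]
[-0.1397  0.2977  0.1045  1.4193  0.004  -0.2535]
[-16.6  -0.5  78.2]
```

View pics/w5.png

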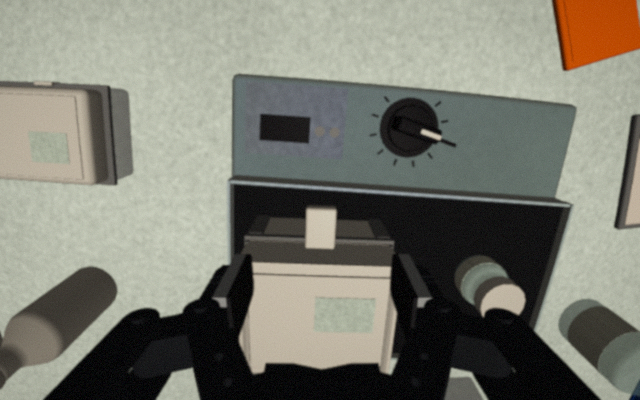

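Run:
```python
from st import *
o,T=st()
c={k:v for k,v in np.load("pics/w5.npz").items()};C=cloud(c,o)
cv2.imwrite("pics/w5c.png",cv2.resize(c["img"][190:390,215:425],None,fx=3.6,fy=3,interpolation=cv2.INTER_CUBIC))
m=(C[...,2]>.141)&(C[...,2]<.151)&(C[...,0]<.55);m[:200]=0;m[252:]=0;m[:,:295]=0;m[:,345:]=0
v=C[m];print("lug",len(v),cv2.minAreaRect(v[:,:2].astype(np.float32)*1000),np.median(v[:,2]))
l=onz(c,[(306,207),(336,207),(337,247),(305,247)],.146,o);print(l,l.mean(0))
e=onz(c,[(245,262),(393,262)],.165,o);d=e[1]-e[0];print("flap front top",e,np.degrees(np.arctan2(d[1],d[0]))-90)
e=onz(c,[(245,239),(393,239)],.133,o);d=e[1]-e[0];print("rim front",e,np.degrees(np.arctan2(d[1],d[0]))-90)
m=(C[...,2]>.168)&(C[...,2]<.180);v=C[m];v=v[(v[:,0]>.53)&(v[:,0]<.7)&(abs(v[:,1]+.06)<.08)];print(len(v),cv2.minAreaRect(v[:,:2].astype(np.float32)*1000),np.percentile(v,[1,99],axis=0))
```

```text
t 7.325 pos [ 0.5076 -0.0701  0.2187] ytool 96.47 z [-0.0411  0.0098 -0.9991] w 0.06552643229740551 F [-0.1  0.1 -0.1]
lug 1466 ((526.5966796875, -68.5749740600586), (35.43026351928711, 39.59971237182617), 3.7660446166992188) 0.14627060630227356
[[ 0.5099 -0.0817  0.146 ]
 [ 0.5074 -0.0588  0.146 ]
 [ 0.5404 -0.0539  0.146 ]
 [ 0.5431 -0.0792  0.146 ]] [ 0.5252 -0.0684  0.146 ]
flap front top [[ 0.5515 -0.1225  0.165 ]
 [ 0.5398 -0.0128  0.165 ]] 6.060379543658016
rim front [[ 0.5472 -0.1294  0.133 ]
 [ 0.534  -0.0066  0.133 ]] 6.119570997964175
15006 ((592.7327270507812, -64.40924072265625), (100.708984375, 122.9800796508789), 4.720783233642578) [[ 0.5417 -0.1179  0.1693]
 [ 0.6337 -0.0049  0.177 ]]
```

View pics/w5c.png

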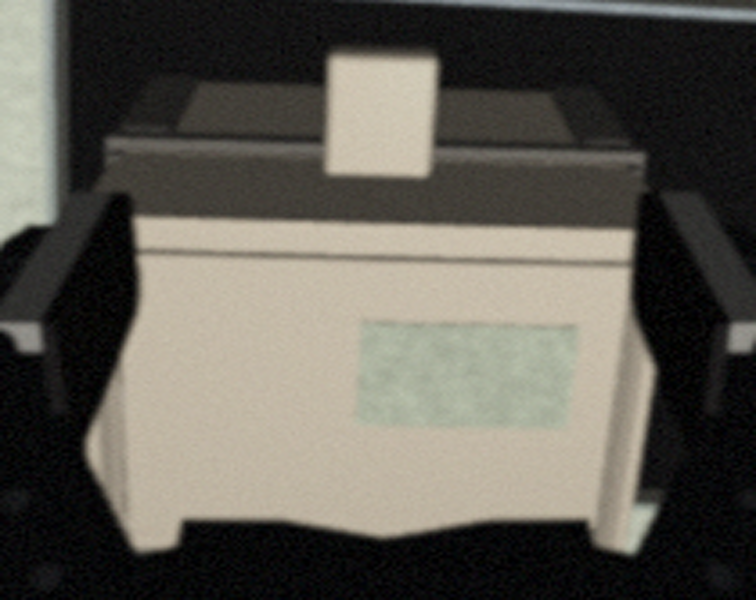

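```bash
python3 -m crank '[[[-9,0,20,1.8,110],[0,0,30,0,110],[0,0,15,0,110],[0,0,0,0,110]]]'
python3 - <<'E'
from st import *
o,T=st()
print(to(T,.518,-.0685,.128))
E
```

```text
clock: 7.82
eef_pos: [0.5129, -0.0683, 0.1493]
tool_rot: [-0.037, 0.999, 0.006, -0.022]
ft_force: [0.3, -0.8, 0.2]
grip_width: 0.0485
t 7.825 pos [ 0.5129 -0.0683  0.1493] ytool 94.25 z [-0.0443  0.0101 -0.999 ] w 0.04847248554748898 F [ 0.3 -0.8  0.2]
[-6.  -0.9 21. ]
```

```bash
python3 -m crank '[[[-5.5,-0.5,19,0,110],[-1,0,1.5,0,110],[0,0,0,0,110]]]'
python3 - <<'E'
from st import *
o,T=st()
print(to(T,.518,-.0685,.128))
c=bot.camera("wrist");cv2.imwrite("pics/w6.png",c["img"])
E
```

```text
clock: 8.2
eef_pos: [0.5196, -0.0683, 0.13]
tool_rot: [-0.036, 0.999, 0.006, -0.021]
ft_force: [0.6, -0.7, 0.0]
grip_width: 0.0487
t 8.2 pos [ 0.5196 -0.0683  0.13  ] ytool 94.13 z [-0.0421  0.0097 -0.9991] w 0.04870439218265078 F [ 0.6 -0.7  0. ]
[ 1.5 -0.1  2. ]
```

View pics/w6.png

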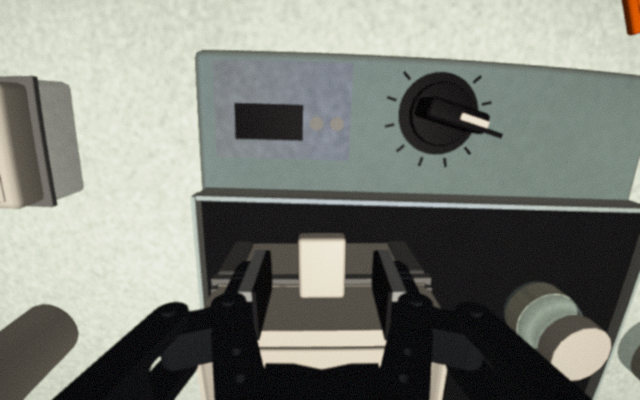

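```bash
python3 -m crank '[[[0,0,0,0,255],[0,0,0,0,255],[0,0,0,0,255],[0,0,0,0,255]]]'
cat > arc.py <<'E'
from st import *
import sys
def arc(th_list,P0=None):
    o,T=st()
    hx,hz=.643,.133; G=T@np.array([0,0,-.011,1]) # lug axis about 11-12mm behind TCP
    a=np.degrees(np.arctan2(G[2]-hz,hx-G[0]));r=np.hypot(G[2]-hz,hx-G[0]);print("G",G[:3],"ang",a,"opening~",a-3.7,"r",r)
    prev=G[:3]
    for th in th_list:
        b=np.radians(th+3.7);q=np.array([hx-.1237*np.cos(b),G[1],hz+.1237*np.sin(b)])
        print(th,(T[:3,:3].T@(q-prev)*1000).round(1));prev=q
E
python3 -c "
from arc import *
arc(range(5,95,5))"
```

```text
clock: 8.75
eef_pos: [0.5205, -0.0685, 0.132]
tool_rot: [-0.036, 0.999, 0.005, -0.019]
ft_force: [0.5, -0.0, -0.5]
grip_width: 0.0002
t 8.75 pos [ 0.5205 -0.0685  0.132 ] ytool 94.11 z [-0.0388  0.0092 -0.9992] w 0.0001940219355661336 F [ 0.5 -0.  -0.5]
G [ 0.5209 -0.0686  0.143 ] ang 4.688266799110403 opening~ 0.988266799110403 r 0.12251360832408031
5 [ 0.5  0.1 -8.7]
10 [ -1.7  -0.  -10.7]
15 [ -2.6  -0.1 -10.5]
20 [ -3.5  -0.2 -10.2]
25 [-4.4 -0.2 -9.9]
30 [-5.2 -0.3 -9.4]
35 [-6.  -0.4 -8.9]
40 [-6.8 -0.4 -8.4]
45 [-7.5 -0.5 -7.8]
50 [-8.1 -0.5 -7.1]
55 [-8.7 -0.6 -6.3]
60 [-9.2 -0.6 -5.6]
65 [-9.7 -0.7 -4.7]
70 [-10.   -0.7  -3.9]
75 [-10.3  -0.7  -3. ]
80 [-10.6  -0.7  -2.1]
85 [-10.7  -0.8  -1.1]
90 [-10.8  -0.8  -0.2]
```

The fingers shut completely (0.2 mm), so the lug isn't between them. I take a look.

Run:
```python
from st import *
o,T=st()
for n in ("wrist","side"):
    c=bot.camera(n);np.savez(f"pics/{n}7.npz",**c)
    im=c["img"] if n=="wrist" else cv2.resize(c["img"][90:270,270:450],None,fx=3.3,fy=3.3)
    cv2.imwrite(f"pics/{n}7.png",im)
```

```text
t 8.75 pos [ 0.5205 -0.0685  0.132 ] ytool 94.11 z [-0.0388  0.0092 -0.9992] w 0.0001940219355661336 F [ 0.5 -0.  -0.5]
```

View pics/wrist7.png

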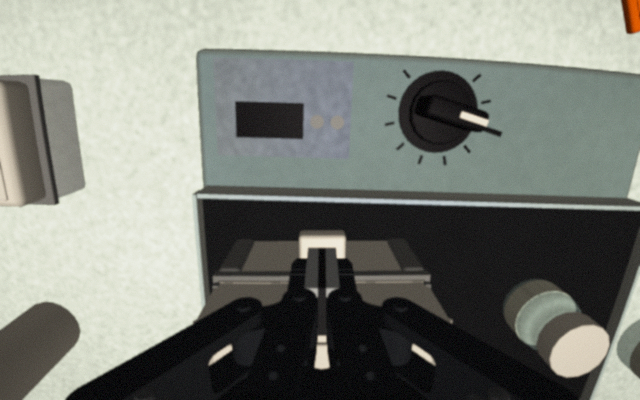

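View pics/side7.png

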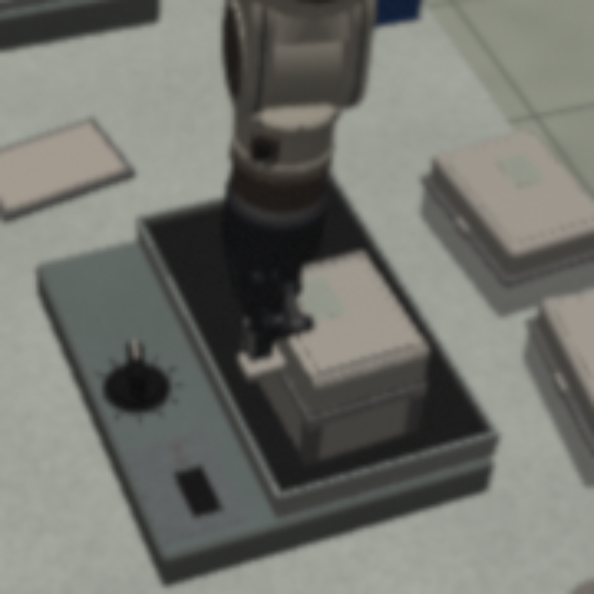

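Run:
```python
from st import *
o,T=st()
c=np.load("pics/wrist7.npz");c={k:v for k,v in c.items()}
P=[(322,237),(308,240),(337,240),(313,256),(331,256),(313,270),(313,285),(322,350)]
q=bydepth(c,P,o);print(np.c_[P,q]); 
print((np.c_[q,np.ones(len(q))]@np.linalg.inv(T).T)[:,:3]*1000)
cv2.imwrite("pics/w7c.png",cv2.resize(c["img"][215:385,250:400],None,fx=4,fy=3.5,interpolation=cv2.INTER_CUBIC))
```

```text
t 8.85 pos [ 0.5204 -0.0685  0.1319] ytool 94.11 z [-0.039   0.0093 -0.9992] w 0.00027932458548297944 F [-0.8  0.7  0.5]
[[322.     237.       0.5105  -0.0699   0.1458]
 [308.     240.       0.5126  -0.0768   0.146 ]
 [337.     240.       0.5116  -0.0622   0.1459]
 [313.     256.       0.5112  -0.0741   0.1666]
 [331.     256.       0.5105  -0.0662   0.1671]
 [313.     270.       0.5122  -0.0739   0.1777]
 [313.     285.       0.5125  -0.0737   0.1891]
 [322.     350.       0.5535  -0.0672   0.1763]]
[[ 10.4809  -0.5731 -13.4572]
 [  8.9739  -7.6332 -13.7854]
 [  8.8575   7.0019 -13.5466]
 [ 10.8796  -4.5668 -34.3776]
 [ 11.0796   3.3962 -34.7569]
 [ 10.321   -4.2885 -45.4893]
 [ 10.497   -3.9974 -56.8639]
 [-31.3327  -0.5914 -45.6292]]
```

View pics/w7c.png

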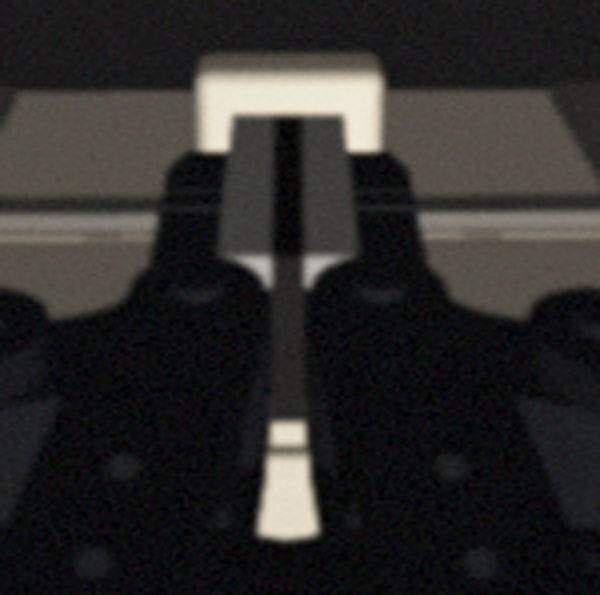

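Run:
```python
from st import *
np.set_printoptions(precision=1,suppress=True)
for f in("wrist0","w4","w5","wrist7"):
    c={k:v for k,v in np.load(f"pics/{f}.npz").items()}
    r=rays(c,np.stack(np.meshgrid(np.arange(640),np.arange(400)),-1).reshape(-1,2))
    P=((r*c["depth"].reshape(-1,1))@c["T_tool_cam"][:3,:3].T+c["T_tool_cam"][:3,3])*1000
    P=P.reshape(400,640,3)
    m=(np.abs(P[...,0])<15)&(np.abs(P[...,1])<60)&(P[...,2]<5)&(P[...,2]>-70)&(c["img"].max(2)<90)
    q=P[m];
    if len(q): print(f,len(q),"zmax pctl",np.percentile(q[:,2],[50,90,95,99,100]),"x",np.percentile(q[:,0],[1,50,99]))
    vs,us=np.where(m)
    i=np.argsort(-P[m][:,2])[:5];print([(us[k],vs[k],P[vs[k],us[k]].round(1)) for k in i])
```

```text
wrist0 4882 zmax pctl [-56.2 -42.4 -39.8 -37.  -35.6] x [-10.7   6.1  11. ]
[(np.int64(415), np.int64(288), array([ -5.7,  43.1, -35.6])), (np.int64(226), np.int64(268), array([  4.9, -42.5, -35.6])), (np.int64(228), np.int64(287), array([ -4.9, -42.6, -35.7])), (np.int64(226), np.int64(270), array([  4. , -42.6, -35.7])), (np.int64(228), np.int64(289), array([ -5.9, -42.6, -35.9]))]
w4 4784 zmax pctl [-53.  -36.7 -33.8 -29.9 -27.1] x [-10.4   6.4  11.5]
[(np.int64(391), np.int64(271), array([ -1.5,  33.5, -27.1])), (np.int64(390), np.int64(282), array([ -7.3,  33.4, -27.6])), (np.int64(390), np.int64(286), array([ -9.5,  33.5, -27.7])), (np.int64(392), np.int64(259), array([  5.2,  33.4, -27.7])), (np.int64(252), np.int64(274), array([ -2.6, -32.7, -27.9]))]
w5 4822 zmax pctl [-52.9 -36.7 -33.7 -29.9 -27.9] x [-10.1   6.9  11.9]
[(np.int64(391), np.int64(271), array([ -0.6,  32.2, -27.9])), (np.int64(392), np.int64(259), array([  5.8,  32.2, -27.9])), (np.int64(252), np.int64(273), array([ -1.6, -33.9, -28. ])), (np.int64(252), np.int64(276), array([ -3.2, -34. , -28.1])), (np.int64(251), np.int64(259), array([  6. , -33.8, -28.2]))]
wrist7 4428 zmax pctl [-57.4 -33.3 -29.1  -7.   -4.9] x [-8.4 10.5 13.5]
[(np.int64(314), np.int64(230), array([10.6, -4.8, -4.9])), (np.int64(323), np.int64(230), array([10.7, -0. , -5.2])), (np.int64(300), np.int64(231), array([ 10.2, -12.2,  -5.3])), (np.int64(342), np.int64(230), array([10.8, 10. , -5.5])), (np.int64(312), np.int64(230), array([10.9, -5.8, -5.7]))]
```

The depth data show the finger ends about 25 mm behind the reported TCP, so they closed above the lug (lug top 0.146, tips about 0.157). I open and go about 27 mm lower.

```bash
python3 -m crank '[[[0,0,0,0,110],[0,0,0,0,110],[0,0,0,0,110],[-0.5,0,14,0,110],[-0.5,0,12,0,110],[0,0,0,0,110]]]'
python3 - <<'E'
from st import *
o,T=st()
print(to(T,.518,-.0685,.105))
c=bot.camera("wrist");cv2.imwrite("pics/w8.png",c["img"])
E
```

```text
clock: 9.6
eef_pos: [0.5196, -0.068, 0.1032]
tool_rot: [-0.036, 0.999, 0.006, -0.02]
ft_force: [0.5, -0.8, -0.3]
grip_width: 0.0484
t 9.6 pos [ 0.5196 -0.068   0.1032] ytool 94.11 z [-0.0408  0.0096 -0.9991] w 0.048361698265755704 F [ 0.5 -0.8 -0.3]
[ 1.7 -0.4 -1.8]
```

View pics/w8.png

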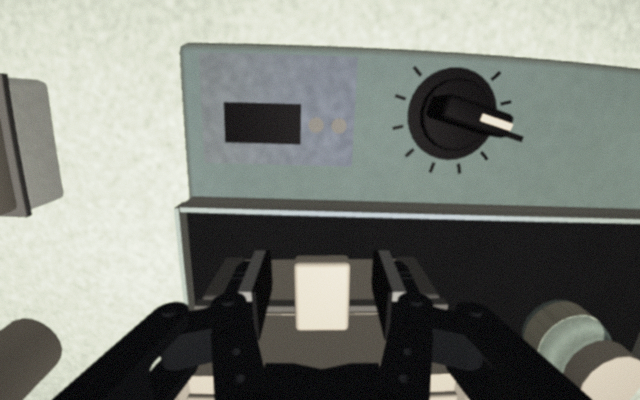

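Now the lug (322,290) really lies between the pads. I close.

```bash
python3 -m crank '[[[0,0,0,0,255],[0,0,0,0,255],[0,0,0,0,255],[0,0,0,0,255]]]'
python3 - <<'E'
from st import *
o,T=st()
c=bot.camera("wrist");cv2.imwrite("pics/w9.png",c["img"])
E
```

```text
clock: 10.15
eef_pos: [0.5201, -0.068, 0.1042]
tool_rot: [-0.036, 0.999, 0.005, -0.02]
ft_force: [-0.3, -0.0, -1.6]
grip_width: 0.0229
t 10.15 pos [ 0.5201 -0.068   0.1042] ytool 94.11 z [-0.0396  0.0095 -0.9992] w 0.02291685398201177 F [-0.3 -0.  -1.6]
```

View pics/w9.png

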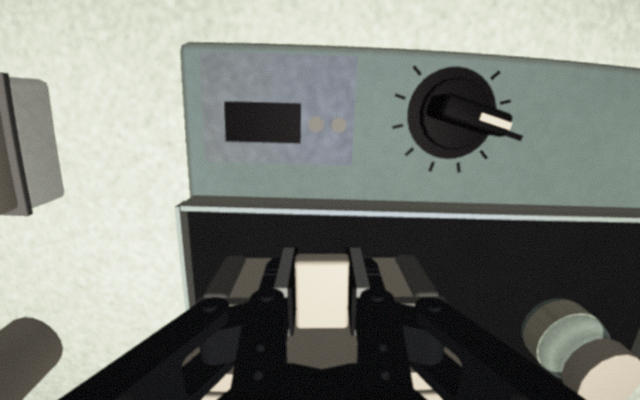

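```bash
sed -i 's/-.011,1\]/-.037,1]/; s/\.1237/.1220/g' arc.py; python3 -m crank '[[[0,0,-9.5,0,255],[-1.7,0,-10.7,0,255],[-2.6,0,-10.5,0,255],[-3.5,0,-10.2,0,255],[0,0,0,0,255]]]'; python3 -c "
from arc import *
arc(range(20,95,5))"
```

```text
clock: 10.82
eef_pos: [0.5316, -0.0672, 0.1466]
tool_rot: [-0.036, 0.999, 0.006, -0.019]
ft_force: [2.7, 1.3, -3.6]
grip_width: 0.0224
t 10.825 pos [ 0.5316 -0.0672  0.1466] ytool 94.12 z [-0.0382  0.0107 -0.9992] w 0.022428151364073192 F [ 2.7  1.3 -3.6]
G [ 0.533  -0.0676  0.1836] ang 24.682228283951304 opening~ 20.982228283951304 r 0.12109837781081878
20 [1.6 0.1 1.6]
25 [-4.3 -0.2 -9.7]
30 [-5.2 -0.3 -9.3]
35 [-5.9 -0.3 -8.8]
40 [-6.7 -0.4 -8.3]
45 [-7.4 -0.5 -7.7]
50 [-8.  -0.5 -7. ]
55 [-8.6 -0.6 -6.3]
60 [-9.1 -0.6 -5.5]
65 [-9.5 -0.6 -4.7]
70 [-9.9 -0.7 -3.8]
75 [-10.2  -0.7  -2.9]
80 [-10.4  -0.7  -2. ]
85 [-10.6  -0.8  -1.1]
90 [-10.6  -0.8  -0.2]
```

The flap is following nicely (about 21°, low force), so I continue along the arc.

```bash
python3 -m crank '[[[-4.3,0,-9,0,255],[-5.2,0,-9.3,0,255],[-5.9,-0.3,-8.8,0,255],[-6.7,-0.4,-8.3,0,255],[-7.4,-0.5,-7.7,0,255],[0,0,0,0,255]]]'; python3 -c "
from arc import *
arc(range(45,100,5))
c=bot.camera('side');cv2.imwrite('pics/s10.png',cv2.resize(c['img'][60:270,270:480],None,fx=2.8,fy=2.8))"
```

```text
clock: 11.58
eef_pos: [0.5622, -0.065, 0.1881]
tool_rot: [-0.036, 0.999, 0.008, -0.023]
ft_force: [1.5, 1.6, -6.8]
grip_width: 0.0226
t 11.575 pos [ 0.5622 -0.065   0.1881] ytool 94.11 z [-0.0465  0.0138 -0.9988] w 0.02261329569047132 F [ 1.5  1.6 -6.8]
G [ 0.5639 -0.0655  0.2251] ang 49.345115403053 opening~ 45.645115403053 r 0.12138636813105314
45 [1.4 0.1 0.5]
50 [-8.  -0.5 -7. ]
55 [-8.5 -0.5 -6.3]
60 [-9.1 -0.6 -5.6]
65 [-9.5 -0.6 -4.7]
70 [-9.9 -0.7 -3.9]
75 [-10.2  -0.7  -3. ]
80 [-10.4  -0.7  -2.1]
85 [-10.5  -0.7  -1.2]
90 [-10.6  -0.8  -0.3]
95 [-10.6  -0.8   0.7]
```

View pics/s10.png

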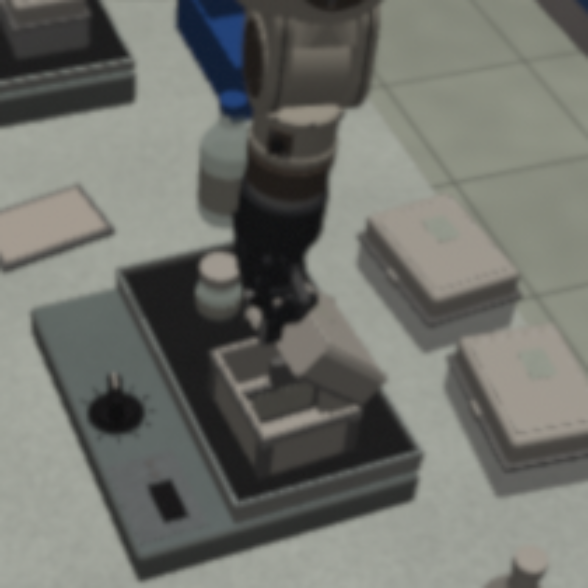

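The flap is about 45° open and the plate's tab shows inside the box at (290,370). Continuing.

```bash
python3 -m crank '[[[-7,-0.4,-7,0,255],[-8.5,-0.5,-6.3,0,255],[-9.1,-0.6,-5.6,0,255],[-9.5,-0.6,-4.7,0,255],[-9.9,-0.7,-3.9,0,255],[0,0,0,0,255]]]'; python3 -c "
from arc import *
arc(range(70,110,5))"
```

```text
clock: 12.38
eef_pos: [0.6011, -0.062, 0.2113]
tool_rot: [-0.037, 0.999, 0.011, -0.033]
ft_force: [1.0, 2.0, -7.7]
grip_width: 0.0226
t 12.375 pos [ 0.6011 -0.062   0.2113] ytool 94.15 z [-0.0667  0.0186 -0.9976] w 0.022601021728538194 F [ 1.   2.  -7.7]
G [ 0.6036 -0.0627  0.2482] ang 71.10377406338526 opening~ 67.40377406338526 r 0.12175195680992364
70 [-5.  -0.3 -2.2]
75 [-10.1  -0.7  -3.2]
80 [-10.4  -0.7  -2.3]
85 [-10.5  -0.8  -1.4]
90 [-10.6  -0.8  -0.5]
95 [-10.6  -0.8   0.4]
100 [-10.5  -0.8   1.4]
105 [-10.4  -0.8   2.3]
```

```bash
python3 -m crank '[[[-7,-0.4,-3,0,255],[-10.1,-0.7,-3.2,0,255],[-10.4,-0.7,-2.3,0,255],[-10.5,-0.8,-1.4,0,255],[-8,-0.6,-0.4,0,255],[0,0,0,0,255]]]'; python3 -c "
from arc import *
arc(range(90,110,5))
c=bot.camera('side');cv2.imwrite('pics/s11.png',cv2.resize(c['img'][60:270,270:480],None,fx=2.8,fy=2.8))"
```

```text
clock: 13.12
eef_pos: [0.6426, -0.0589, 0.2185]
tool_rot: [-0.038, 0.998, 0.013, -0.04]
ft_force: [-1.0, 2.2, -7.1]
grip_width: 0.0226
t 13.125 pos [ 0.6426 -0.0589  0.2185] ytool 94.34 z [-0.0817  0.0229 -0.9964] w 0.02258870020227256 F [-1.   2.2 -7.1]
G [ 0.6457 -0.0597  0.2554] ang 91.24355372995358 opening~ 87.54355372995357 r 0.12237965130546097
90 [-5.2 -0.4  0.2]
95 [-10.6  -0.8   0.3]
100 [-10.5  -0.9   1.2]
105 [-10.4  -0.9   2.1]
```

View pics/s11.png

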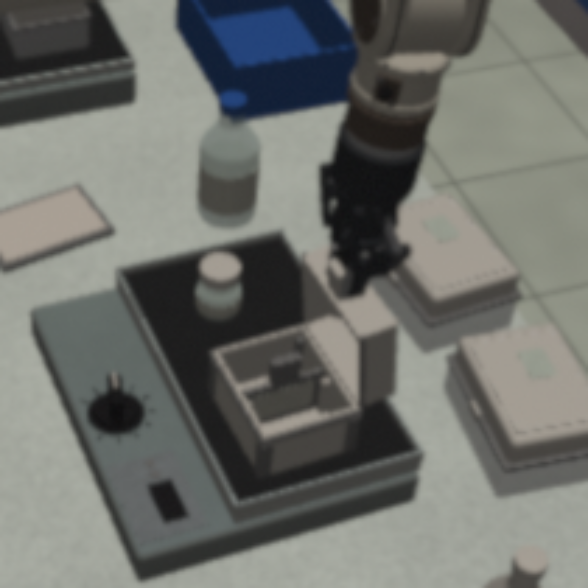

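```bash
python3 -m crank '[[[-9,-0.6,0.2,0,255],[-8,-0.6,1,0,255],[0,0,0,0,255],[0,0,0,0,110],[0,0,0,0,110],[0,0,0,0,110],[0,0,0,0,110]]]'; python3 -c "
from arc import *
arc([])"
```

```text
clock: 14.05
eef_pos: [0.6602, -0.0603, 0.2228]
tool_rot: [-0.038, 0.999, 0.012, -0.035]
ft_force: [0.1, 0.6, 0.4]
grip_width: 0.0481
t 14.05 pos [ 0.6602 -0.0603  0.2228] ytool 94.33 z [-0.0713  0.022  -0.9972] w 0.04812241241031662 F [0.1 0.6 0.4]
G [ 0.6628 -0.0612  0.2597] ang 98.89747974790441 opening~ 95.19747974790441 r 0.1282394337824462
```

```bash
python3 -m crank '[[[0,0,-25,0,110],[0,0,-35,0,110],[30,0,0,0,110],[40,0,0,0,110],[0,0,0,0,110],[0,0,0,0,110]]]'
python3 - <<'E'
from st import *
o,T=st();print(o["joint_pos"])
c=bot.camera("wrist");cv2.imwrite("pics/w12.png",c["img"]);np.savez("pics/w12.npz",**c)
s=bot.camera('side');cv2.imwrite('pics/s12.png',cv2.resize(s['img'][60:270,270:480],None,fx=2.8,fy=2.8));np.savez("pics/s12.npz",**s)
E
```

```text
clock: 14.8
eef_pos: [0.5963, -0.0682, 0.289]
tool_rot: [-0.038, 0.999, 0.012, -0.033]
ft_force: [0.4, -0.5, -0.4]
grip_width: 0.0487
t 14.8 pos [ 0.5963 -0.0682  0.289 ] ytool 94.32 z [-0.0666  0.0209 -0.9976] w 0.048666844095775985 F [ 0.4 -0.5 -0.4]
[-0.1208  0.5089  0.5988  1.7294  0.0128 -0.1976]
```

View pics/w12.png

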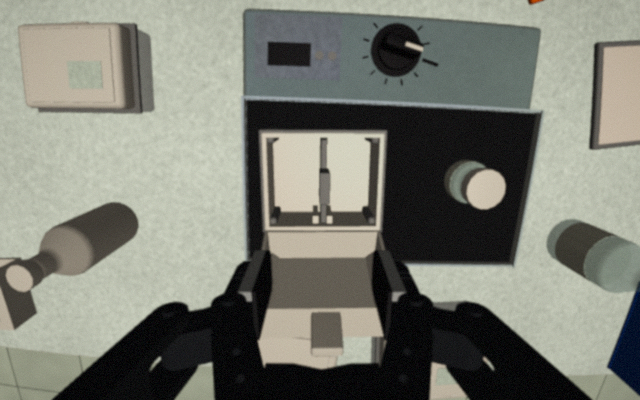

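View pics/s12.png

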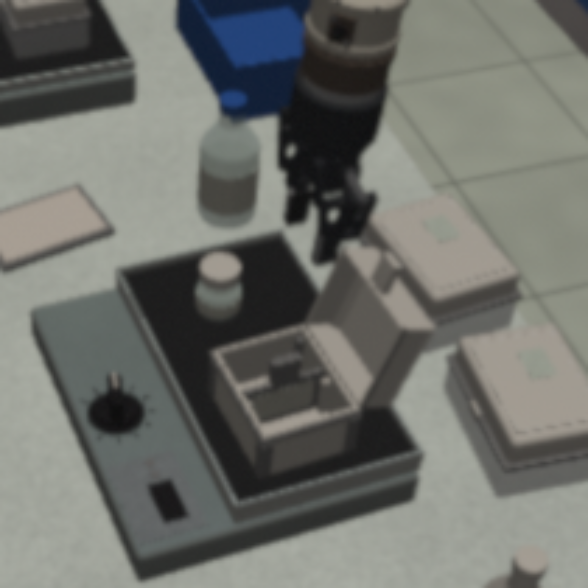

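Run:
```python
from st import *
o,T=st()
c={k:v for k,v in np.load("pics/w12.npz").items()};C=cloud(c,o)
m=(C[...,2]>.152)&(C[...,2]<.172);m[:150]=0;m[220:]=0;m[:,300:350]*=True;m[:,:300]=0;m[:,350:]=0
v=C[m];print(len(v),v.mean(0),np.percentile(v,[2,98],axis=0),cv2.minAreaRect(v[:,:2].astype(np.float32)*1000))
r=onz(c,[(263,132),(386,131),(384,230),(266,230)],.133,o);print("rim",r,r.mean(0));d=r[1]-r[0];print(np.degrees(np.arctan2(d[1],d[0]))-90)
cv2.imwrite("pics/w12c.png",cv2.resize(c["img"][120:240,250:400],None,fx=5,fy=5,interpolation=cv2.INTER_CUBIC))
k=onz(c,[(323,170),(323,200)],.162,o);print(k)
```

```text
t 14.9 pos [ 0.5967 -0.0682  0.2889] ytool 94.33 z [-0.0668  0.0209 -0.9975] w 0.04817151197126497 F [-0.1 -0.2  0.3]
360 [ 0.5918 -0.0639  0.1614] [[ 0.5779 -0.0691  0.1555]
 [ 0.6068 -0.0586  0.163 ]] ((592.5029907226562, -63.76202392578125), (29.637042999267578, 9.560739517211914), 3.900146007537842)
rim [[ 0.5474 -0.1259  0.133 ]
 [ 0.5375 -0.0061  0.133 ]
 [ 0.6398  0.0044  0.133 ]
 [ 0.6479 -0.1196  0.133 ]] [ 0.5931 -0.0618  0.133 ]
4.701574759127297
[[ 0.5759 -0.0661  0.162 ]
 [ 0.6041 -0.0639  0.162 ]]
```

View pics/w12c.png

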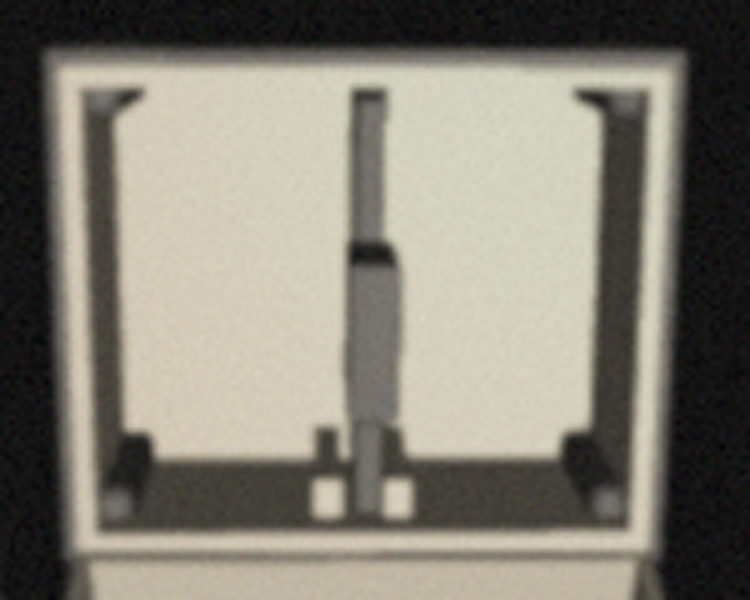

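```bash
python3 -c "
from st import *
o,T=st();print(to(T,.590,-.063,.114))"
```

```text
t 14.9 pos [ 0.5967 -0.0682  0.2889] ytool 94.33 z [-0.0668  0.0209 -0.9975] w 0.04817151197126497 F [-0.1 -0.2  0.3]
[ -5.2   1.1 175. ]
```

```bash
python3 -m crank '[[[-2,0.5,30,0,110],[-2,0.5,35,0,110],[-1,0,35,0,110],[0,0,15,0,110],[0,0,0,0,110],[0,0,0,0,110]]]'; python3 -c "
from st import *
o,T=st();print(to(T,.590,-.063,.114))"
```

```text
clock: 15.65
eef_pos: [0.6014, -0.064, 0.1701]
tool_rot: [-0.039, 0.999, 0.011, -0.03]
ft_force: [-0.4, 0.1, 0.7]
grip_width: 0.0482
t 15.65 pos [ 0.6014 -0.064   0.1701] ytool 94.44 z [-0.0606  0.0202 -0.998 ] w 0.0482441914154197 F [-0.4  0.1  0.7]
[ 8.   0.5 56.7]
```

```bash
python3 -m crank '[[[8,0.5,10,0,110],[2,0,15,0,110],[0,0,0,0,110],[0,0,0,0,110]]]'; python3 -c "
from st import *
o,T=st();print(to(T,.590,-.063,.114))
c=bot.camera('wrist');cv2.imwrite('pics/w13.png',c['img'])"
```

```text
clock: 16.15
eef_pos: [0.5945, -0.0642, 0.1502]
tool_rot: [-0.039, 0.999, 0.011, -0.025]
ft_force: [-0.1, 0.1, 0.9]
grip_width: 0.0487
t 16.15 pos [ 0.5945 -0.0642  0.1502] ytool 94.47 z [-0.0509  0.019  -0.9985] w 0.04866774435543126 F [-0.1  0.1  0.9]
[ 2.6  0.8 36.4]
```

View pics/w13.png

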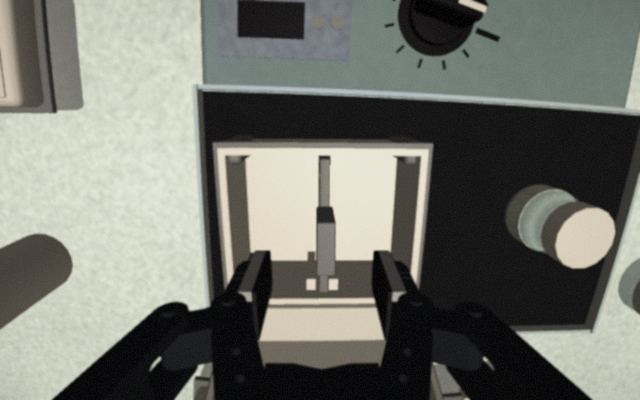

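Tab at (326,240) is centred between the fingers. I continue down.

```bash
python3 -m crank '[[[3,1,14,0,110],[1.5,0.3,14,0,110],[0,0,0,0,110],[0,0,0,0,110]]]'; python3 -c "
from st import *
o,T=st();print(to(T,.590,-.063,.114))"
```

```text
clock: 16.7
eef_pos: [0.5882, -0.0627, 0.1209]
tool_rot: [-0.039, 0.999, 0.01, -0.025]
ft_force: [0.4, 1.1, 1.1]
grip_width: 0.0486
t 16.7 pos [ 0.5882 -0.0627  0.1209] ytool 94.47 z [-0.0505  0.019  -0.9985] w 0.0486444608978439 F [0.4 1.1 1.1]
[-2.1 -0.6  6.8]
```

```bash
python3 -m crank '[[[-2,-0.5,6.5,0,110],[0,0,0,0,110]]]'; python3 -c "
from st import *
o,T=st();print(to(T,.590,-.063,.114))
c=bot.camera('wrist');cv2.imwrite('pics/w14.png',c['img'])"
```

```text
clock: 16.95
eef_pos: [0.5903, -0.0629, 0.1141]
tool_rot: [-0.039, 0.999, 0.01, -0.025]
ft_force: [-0.3, 0.0, 0.4]
grip_width: 0.0482
t 16.95 pos [ 0.5903 -0.0629  0.1141] ytool 94.47 z [-0.0499  0.0189 -0.9986] w 0.04824131892801396 F [-0.3  0.   0.4]
[ 0.3 -0.   0.1]
```

View pics/w14.png

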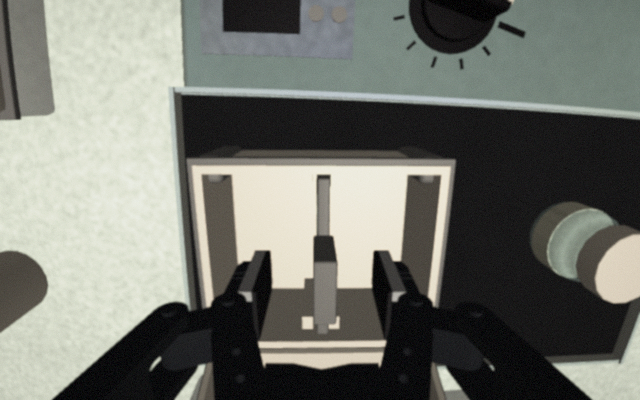

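```bash
python3 -m crank '[[[0,0,0,0,255],[0,0,0,0,255],[0,0,0,0,255],[0,0,0,0,255],[0,0,0,0,255]]]'; python3 -c "
from st import *
o,T=st()
c=bot.camera('wrist');cv2.imwrite('pics/w15.png',c['img'])
np.set_printoptions(precision=1,suppress=True)
print(T[:3,:3].T@[0,0,10])"
```

```text
clock: 17.62
eef_pos: [0.5911, -0.0631, 0.1151]
tool_rot: [-0.039, 0.999, 0.01, -0.024]
ft_force: [0.3, -0.4, 0.0]
grip_width: 0.0091
t 17.625 pos [ 0.5911 -0.0631  0.1151] ytool 94.47 z [-0.0479  0.0187 -0.9987] w 0.009069256805850573 F [ 0.3 -0.4  0. ]
[  0.5   0.2 -10. ]
```

View pics/w15.png

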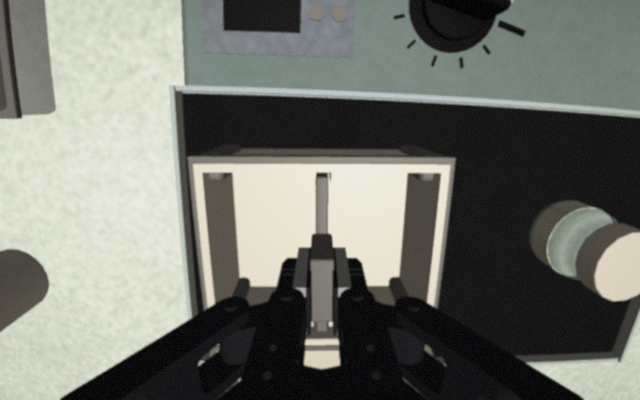

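```bash
python3 -m crank '[[[0.5,0.2,-8,0,255],[0.5,0.2,-10,0,255],[0.5,0.2,-10,0,255],[0.5,0.2,-10,0,255],[0,0,0,0,255]]]'; python3 -c "
from st import *
o,T=st();print(to(T,.591,-.0631,.21))"
```

```text
clock: 18.3
eef_pos: [0.591, -0.0631, 0.1563]
tool_rot: [-0.039, 0.999, 0.01, -0.023]
ft_force: [0.2, 0.4, -1.6]
grip_width: 0.0089
t 18.3 pos [ 0.591  -0.0631  0.1563] ytool 94.47 z [-0.0474  0.0188 -0.9987] w 0.008858079634964985 F [ 0.2  0.4 -1.6]
[  2.4   1.2 -53.6]
```

```bash
python3 -m crank '[[[0.5,0.2,-15,0,255],[0.5,0.2,-20,0,255],[0.5,0.2,-20,0,255],[0.5,0.2,-20,0,255],[0.5,0.2,-20,0,255],[0,0,0,0,255],[0,0,0,0,255],[0,0,0,0,255]]]'; python3 -c "
from st import *
o,T=st();print(o['joint_pos'])
c=bot.camera('wrist');cv2.imwrite('pics/w16.png',c['img'])
s=bot.camera('side');cv2.imwrite('pics/s16.png',cv2.resize(s['img'][40:270,250:480],None,fx=2.6,fy=2.6))
o,T=st()"
```

```text
clock: 19.3
eef_pos: [0.5921, -0.064, 0.2562]
tool_rot: [-0.039, 0.999, 0.01, -0.024]
ft_force: [0.6, 0.2, -1.2]
grip_width: 0.0086
t 19.3 pos [ 0.5921 -0.064   0.2562] ytool 94.47 z [-0.0489  0.0189 -0.9986] w 0.008575971019447381 F [ 0.6  0.2 -1.2]
[-0.1149  0.4752  0.462   1.6084  0.0132 -0.1938]
t 19.4 pos [ 0.592 -0.064  0.256] ytool 94.47 z [-0.0494  0.019  -0.9986] w 0.009042427924663277 F [-0.9 -1.2 -1.6]
```

View pics/w16.png

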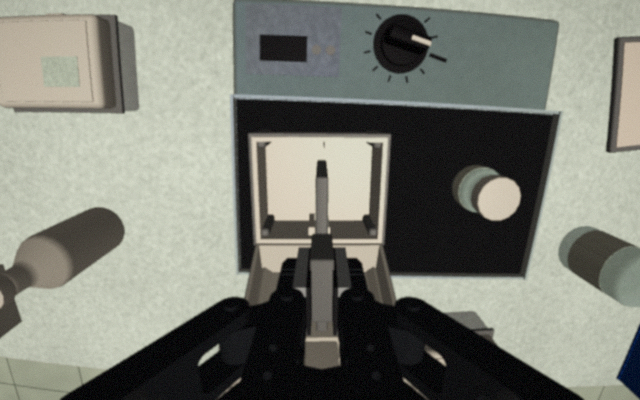

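View pics/s16.png

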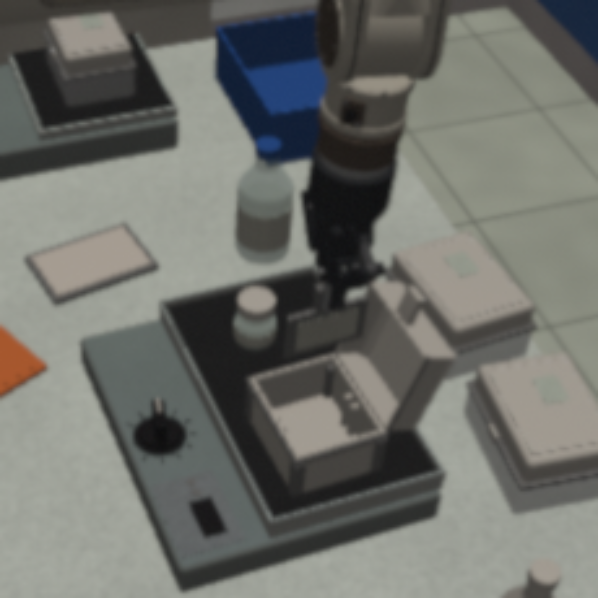

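The plate is out and held, with its lower edge at about 0.218 m; that clears the jar and the bottles. Next I carry it to the pad.

```bash
python3 -c "
from st import *
o,T=st();print(to(T,.4586,.3627,.256))"
```

```text
t 19.4 pos [ 0.592 -0.064  0.256] ytool 94.47 z [-0.0494  0.019  -0.9986] w 0.009042427924663277 F [-0.9 -1.2 -1.6]
[ 99.1 435.7  14.7]
```

```bash
python3 -m crank '[[[3,14,0,0,255],[6,26,0,0,255],[7,30,0,0,255],[7,30,0,0,255],[7,30,0,0,255],[7,30,1,0,255],[7,30,1,-2,255],[7,30,1,-2,255],[7,30,1,-2,255],[5,20,1,0,255],[2,10,0,0,255],[0,0,0,0,255]]]'; python3 -c "
from st import *
o,T=st();print(to(T,.4586,.3627,.230))"
```

```text
clock: 20.9
eef_pos: [0.4883, 0.224, 0.2584]
tool_rot: [-0.096, 0.995, 0.013, -0.028]
ft_force: [-0.2, -0.1, -1.1]
grip_width: 0.009
t 20.9 pos [0.4883 0.224  0.2584] ytool 100.96 z [-0.058   0.0215 -0.9981] w 0.00895864836967197 F [-0.2 -0.1 -1.1]
[  1.  140.8  33. ]
```

```bash
python3 -m crank '[[[0,14,0,0,255],[0,25,3,0,255],[0,30,5,0,255],[0,30,5,0,255],[0,22,5,0,255],[0,10,2,0,255],[0,0,0,0,255]]]'; python3 -c "
from st import *
o,T=st();print(to(T,.4586,.3627,.130))
c=bot.camera('wrist');cv2.imwrite('pics/w17.png',c['img'])
s=bot.camera('scene');cv2.imwrite('pics/sc17.png',s['img'])"
```

```text
clock: 21.78
eef_pos: [0.4638, 0.356, 0.2417]
tool_rot: [-0.092, 0.995, 0.013, -0.028]
ft_force: [0.2, -0.1, -1.0]
grip_width: 0.0084
t 21.775 pos [0.4638 0.356  0.2417] ytool 100.52 z [-0.0574  0.0213 -0.9981] w 0.008446034311654239 F [ 0.2 -0.1 -1. ]
[ -1.9   4.  111.9]
```

View pics/w17.png

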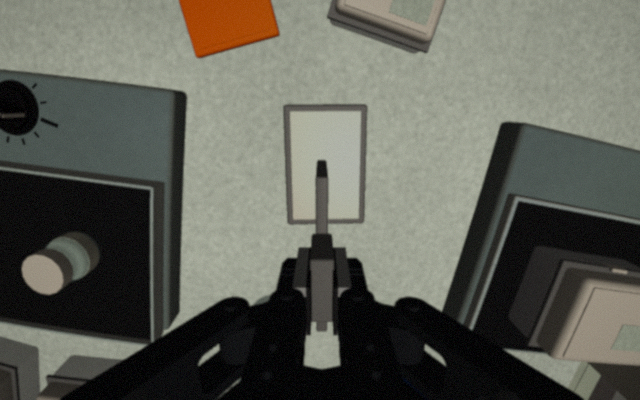

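View pics/sc17.png

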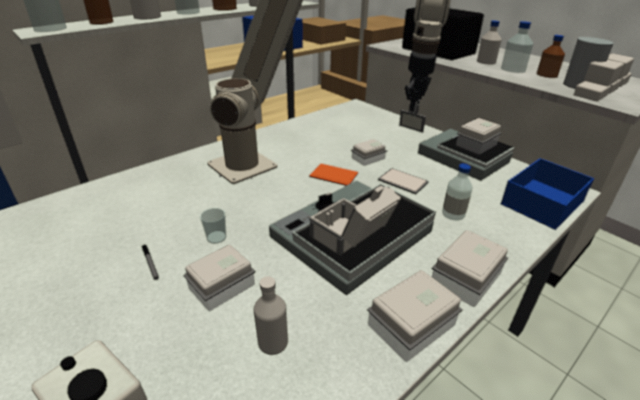

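```bash
python3 -c "
from st import *
o,T=st()
c=bot.camera('wrist')
p=onz(c,[(285,105),(366,105),(364,221),(289,222)],.01,o);print(p,p.mean(0));d=p[3]-p[0];print(np.degrees(np.arctan2(d[1],d[0])),np.linalg.norm(d),np.linalg.norm(p[1]-p[0]))"
python3 -m crank '[[[0,2,12,0,255],[0,1,22,0,255],[0,0,25,0,255],[0,0,20,0,255],[0,0,10,0,255],[0,0,0,0,255]]]'; python3 -c "
from st import *
o,T=st();print(to(T,.4586,.3627,.130))"
```

```text
t 21.875 pos [0.4641 0.3553 0.242 ] ytool 100.46 z [-0.057   0.0214 -0.9981] w 0.00913453769638304 F [-0.1 -0.2 -0.2]
[[0.3938 0.3049 0.01  ]
 [0.3764 0.3991 0.01  ]
 [0.5186 0.4276 0.01  ]
 [0.5364 0.3323 0.01  ]] [0.4563 0.366  0.01  ]
10.865531104321603 0.14521812212999274 0.0957495814959636
clock: 22.68
eef_pos: [0.4594, 0.3567, 0.1494]
tool_rot: [-0.088, 0.996, 0.013, -0.027]
ft_force: [0.6, 0.0, -0.8]
grip_width: 0.0091
t 22.675 pos [0.4594 0.3567 0.1494] ytool 100.11 z [-0.0561  0.0217 -0.9982] w 0.009078184016188266 F [ 0.6  0.  -0.8]
[-1.2  5.5 19.5]
```

```bash
python3 -m crank '[[[0,3,8,-0.4,255],[0,3,9,0,255],[0,0,2,0,255],[0,0,0,0,255],[0,0,0,0,255],[0,0,0,0,255]]]'; python3 -c "
from st import *
o,T=st();print(to(T,.4586,.3627,.130))
for n in ('wrist','side','scene'):
    c=bot.camera(n);cv2.imwrite(f'pics/{n}18.png',c['img']);np.savez(f'pics/{n}18.npz',**c)
s=cv2.imread('pics/side18.png');cv2.imwrite('pics/s18c.png',cv2.resize(s[60:260,200:440],None,fx=3,fy=3))
s=cv2.imread('pics/scene18.png');cv2.imwrite('pics/sc18c.png',cv2.resize(s[70:230,300:500],None,fx=3.7,fy=3.7))
o,T=st()"
```

```text
clock: 23.42
eef_pos: [0.4587, 0.3645, 0.1318]
tool_rot: [-0.092, 0.995, 0.015, -0.025]
ft_force: [-0.6, -0.1, -1.6]
grip_width: 0.0088
t 23.425 pos [0.4587 0.3645 0.1318] ytool 100.54 z [-0.0523  0.0246 -0.9983] w 0.008837332067095824 F [-0.6 -0.1 -1.6]
[ 0.3 -1.8  1.7]
t 23.575 pos [0.4586 0.3644 0.1316] ytool 100.54 z [-0.0524  0.0244 -0.9983] w 0.009031613817149193 F [-0.5  0.5 -1.8]
```

View pics/s18c.png

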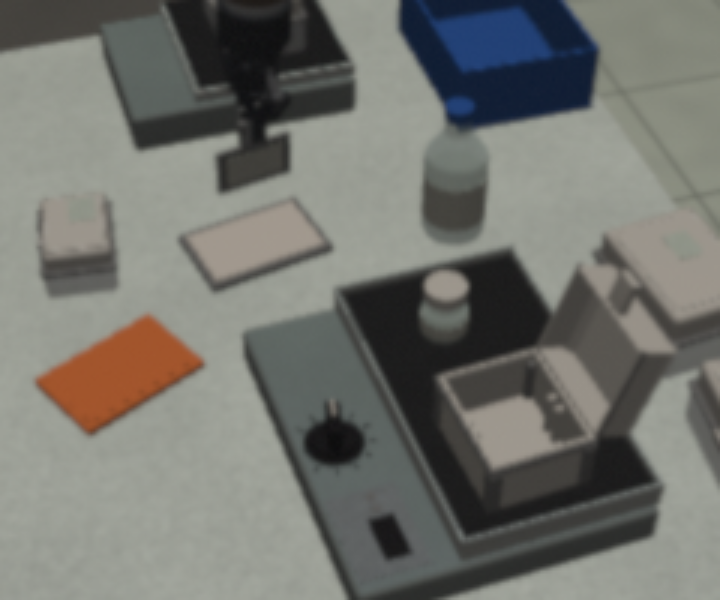

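View pics/sc18c.png

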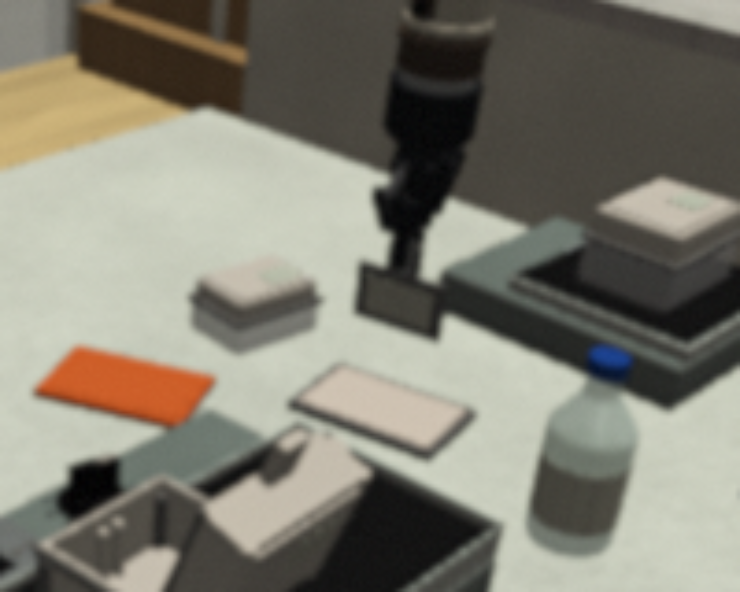

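View pics/wrist18.png

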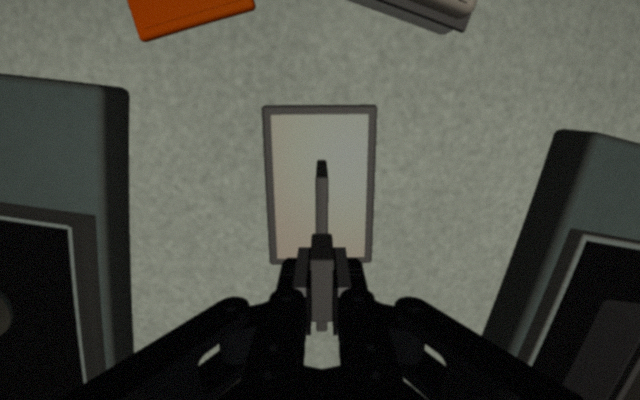

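```bash
python3 -c "
from st import *
o,T=st()
for n,x,y,z in(('side',(470/2-0,0),0,0),):
    pass
c={k:v for k,v in np.load('pics/side18.npz').items()};C=cloud(c)
def rep(C):
    m=(abs(C[...,0]-.459)<.06)&(abs(C[...,1]-.363)<.03)&(C[...,2]>.05)&(C[...,2]<.14);v=C[m];print(len(v),v.mean(0),np.percentile(v,[2,98],axis=0))
    w=v-v.mean(0);u,s,vt=np.linalg.svd(w,full_matrices=False);print(vt)
rep(C)
c={k:v for k,v in np.load('pics/scene18.npz').items()};rep(cloud(c))"
```

```text
t 23.575 pos [0.4586 0.3644 0.1316] ytool 100.54 z [-0.0524  0.0244 -0.9983] w 0.009031613817149193 F [-0.5  0.5 -1.8]
284 [0.4583 0.3601 0.1172] [[0.4173 0.3493 0.0938]
 [0.5008 0.3713 0.139 ]]
[[-0.9821 -0.188  -0.0088]
 [ 0.0018 -0.0563  0.9984]
 [-0.1882  0.9805  0.0557]]
294 [0.4605 0.3619 0.1182] [[0.4183 0.3523 0.0964]
 [0.5012 0.3714 0.1393]]
[[ 0.9835  0.181   0.0078]
 [-0.0016  0.0515 -0.9987]
 [ 0.1812 -0.9821 -0.0509]]
```

```bash
python3 -c "
from st import *
o,T=st();print(abs(o['joint_vel']).max());bot.job_done();st()"
```

```text
t 23.575 pos [0.4586 0.3644 0.1316] ytool 100.54 z [-0.0524  0.0244 -0.9983] w 0.009031613817149193 F [-0.5  0.5 -1.8]
0.002885354927520201
the job is handed in; nothing more can be done
the job is handed in; nothing more can be done
```

I turned the knob back to the long mark, lifted the flap past its balance point so it fell open, and drew the plate out by its tab. It is held over the pad, and I handed the job in at 23.6 s; no verdict is reported.

**Last checks, all within tolerance:**
- **Plate position:** its middle is at about (0.459, 0.361). I measured the pad centre at (0.460, 0.362) at the start and (0.456, 0.366) later, so the plate is within about 6 mm of either.
- **Plate height and angle:** the lower edge is about 84 mm above the pad face. It is about 0.05 rad off vertical and about 0.3° off the pad's long side.
- **Grip:** the finger opening reads 9 mm on the 10 mm tab, and the arm was nearly still (joint speeds at most 0.003 rad/s).
- **Knob and flap:** the pictures show the pointer on the long mark and the flap leaning back open.
- **Other things:** the jar, the wash bottle and the nearby boxes show no movement in the last pictures; I did not measure them.

**What disagreed or failed:**
- **First lug grasp:** the fingers closed on nothing. Depth images put the finger ends about 25 mm behind the reported TCP, not at it, so I went about 27 mm lower and it held.
- **Knob grip:** the opening read 10 mm on the 14 mm bar, so I probably held only its upper part, but the pointer turned as intended.
- **Tool tilt:** it drifted to about 0.06 rad by the end, peaking near 0.08 rad. The moves cannot correct tilt.

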